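# Zero the hand-function tester and put its test pieces away

## Task

Get the hand-function test set on the nurse's desk ready for the next worker: lower the test rod's ball through the tester's square entry onto the slot floor, draw it gently along under the slit until it drops into the hidden zero notch, stop and keep it still there for about two seconds, then bring it back out by the entry and put the rod upright in its stand, fully home. Put every wooden bar into the oblong tray and every wooden disc into the square tray, before or after. Leave the pen pot, cream jar and water bottle alone.

Things in the scene. Friction and masses are not known exactly. Their poses are not given: they have to be found in the camera images.
- tester: Hand-function tester, fixed white and grey desk unit, 90 mm (x) by 230 mm (y) by 59 mm high; origin: centre of its underside, z up. On its centre line x = 0 a slot runs along y: entry at y = -70 mm, then a slit from y = -53 to +62 mm over a covered channel. Flat floor at z = 26 mm throughout. The rod's ball cannot pass the slit: in and out only at the entry.
- tester_entry (a point): Middle of the entry of the tester's slot, on the slot floor (26 mm above the desk; tester x = 0, y = -70 mm; axes as the tester's): a square opening in the top, 32 mm (x) by 34 mm (y), its rim 33 mm above this point. The slit leads off from its +y side.
- tester_slit (a point): Far (+y) end of the slit, at the top (tester x = 0, y = +62 mm, z = 59 mm). Slit 16 mm wide, lips 5 mm thick; channel below 32 mm wide, 28 mm high. Across its floor, unseen, lies the zero notch, 26 mm long in y, 6 mm deep, its middle anywhere from y = -20 to +35 mm of the tester (50 to 105 mm from the entry's middle), new in each start: find it by feel.
- rod_grip (a point): Centre of the grip of the test rod (loose, 90 g): a black square grip 18 x 18 mm, 45 mm tall, its faces along this point's x and y. The rod is 100 mm long, upright at the start in its stand; z points up along it. Below the grip are a round flange 38 mm across and 5 mm thick (underside 27.5 mm below this point), a steel shaft 8 mm in diameter, and a steel ball tip 20 mm in diameter.
- rod_tip (a point): Lowest point of the rod's ball tip, on the rod's axis 77.5 mm below the centre of the grip; z points up along the rod. With the rod in its stand it is 12 mm above the desk.
- stand: Stand of the test rod, a fixed grey block 60 x 60 mm, 62 mm high, open at the top as a well 26 mm square and 56 mm deep in its middle. Origin: centre of its underside. The rod hangs in the well with its flange flat on the block's top.
- tray_long: Fixed grey tray for the bars, oblong: 210 mm (x) by 100 mm (y), 24 mm high, walls and floor 5 mm thick. Origin: centre of its underside. It and the square tray may change places.
- tray_square: Fixed grey tray for the discs, square: 160 x 160 mm, 24 mm high, walls and floor 5 mm thick. Origin: centre of its underside.
- pen_pot: Bystander: black pen pot with pens, 64 mm across, pens to about 120 mm high, loose; leave alone. It stands on one side of the tester and the rod's stand on the other, either way round. Origin: centre of its underside.
- cream_jar: Bystander: white skin-cream jar 60 mm across, 65 mm high, loose; leave alone. Origin: centre of its underside.
- water_bottle: Bystander: bottle 60 mm across, 190 mm high, loose; leave alone. Origin: centre of its underside.
- bar1_center (a point): Centre of a loose light wooden bar of the test set, 60 mm long (along x), 14 x 14 mm in section, 30 g, lying on the desk at the start. Absent in some starts.
- bar2_center (a point): Centre of a loose light wooden bar of the test set, 60 mm long (along x), 14 x 14 mm in section, 30 g, lying on the desk at the start. Absent in some starts.
- bar3_center (a point): Centre of a loose light wooden bar of the test set, 60 mm long (along x), 14 x 14 mm in section, 30 g, lying on the desk at the start. Absent in some starts.
- disc1_center (a point): Centre of a loose light wooden disc of the test set, 34 mm in diameter, 18 mm thick, 35 g, lying flat on the desk at the start (z along its axis). Absent in some starts.
- disc2_center (a point): Centre of a loose light wooden disc of the test set, 34 mm in diameter, 18 mm thick, 35 g, lying flat on the desk at the start (z along its axis). Absent in some starts.
- disc3_center (a point): Centre of a loose light wooden disc of the test set, 34 mm in diameter, 18 mm thick, 35 g, lying flat on the desk at the start (z along its axis). Absent in some starts.
- disc4_center (a point): Centre of a loose light wooden disc of the test set, 34 mm in diameter, 18 mm thick, 35 g, lying flat on the desk at the start (z along its axis). Absent in some starts.

How it is judged:
By the outcome, as a careful person would: the job done as asked, in the order asked, and still so for the second after the job is handed in, with the robot touching nothing.
Of bar1, bar2, bar3, disc1, disc2, disc3, disc4 only 5 to 7 are there at a start; the rules pass over those that are not, and their reading is None.
At some moment in a run one of bar1, bar2, bar3, disc1, disc2, disc3, disc4 may be knocked a few centimetres aside while the robot is not near it.
It also fails if it takes over 208 s, if anything falls off the work surface, if the arm or the gripper's body presses on something with over 40 N, if the wrist force passes 120 N, or if a joint passes its speed limit or range.

## Robot

A 7-joint arm with a two-finger parallel gripper is mounted at the origin on the work surface. World frame = base frame: x ahead of the robot, y to its left, z up, the work surface at z = 0. Lengths are in m, angles in rad, forces in N, time in s.
With the tool pointing down it reaches from about 0.35 to 0.9 m from the base axis. Payload 8.1 kg.
Tool frame: the origin (TCP) lies on the mounting face of the last link; the fingertips stand 173 mm ahead of it and the grasp point (between the pads) lies 155 mm ahead of it; y points along the fingers, z is the direction in which the jaws open and shut, and the axes are right-handed (so a half turn about y gives the same grasp; the last joint's range is limited). The gripper opens to 85 mm and grips with 20 to 120 N. Pads are 22 mm wide; open, the fingers measure 114 mm over their backs; the gripper's body (76 mm by 85 mm) begins 54 mm behind the grasp point. The pads swing forward as they close: fully open they stand 13 mm farther back than shut.
Start: joints at [1.1, 0.434, 0.025, 1.573, -0.012, 1.134, -0.075], TCP at [0.225, -0.583, 0.405] pointing down, gripper open.
Joint ranges: [-2.62, 2.62], [-0.44, 2.09], [-1.27, 1.32], [0.08, 2.57], [-1.32, 4.46], [0.12, 2], [-2.74, 2.74]. Speed limits (rad/s): [2.22, 2.22, 3.01, 3.01, 3.14, 3.14, 3.14].

## Interface

Orientations are given as a unit quaternion [w, x, y, z].
In Python, from rig import arm, vision gives the robot as it stands.
- The arm moves only by the tool arm_command, never from a script. Its argument "targets" is a list of rows, each a list of 4 numbers: the shift along the tool's x, y, z in mm, then the turn about the tool's y in rad. A call has 1 to 12 rows; each row shifts and turns the pose as measured when the row begins, along the tool's axes as they then stand; what a row does not reach is not made up. A row lasts 1/8 s, in which the tool goes at most 62.5 mm and 10.7 degrees, less where a joint would pass 70% of its speed; a pose out of reach is approached as far as the arm can. A call with a gripper value outside its range is refused whole. "jaw" is the finger opening in mm, from 0 to 85.4, set as the call begins (left out, the last holds). The fingers move at their own pace and stop on an object; "squeeze" is the grip in N (left out, the last holds). Time passes only in rows, so rows that do not move let the fingers close. It gives the time, the measured TCP pose, the force and the opening at its end, in the units of the state.
- arm.sense(): the state, without advancing time (a new reading comes with each control period).
- vision.read_camera(name): name is "scene" or "top" or "wrist"; returns a dict with "img" (480x640x3 uint8, red, green, blue), "camera_matrix" (3x3 intrinsics, pixels), "R" (3x3) and "t" (3): a world point X has camera coordinates R X + t. Camera axes: x right, y down, z forward; pixel columns grow to the right and rows downward; lengths in m; the calibration is good to about 2 mm. A picture is of the moment at which its call begins. There is no depth.
- arm.sign_off(): hands the job in, once; it reports no verdict.
The state is a dict: "time_s": time; "joints": joint angles; "dq": joint speeds; "effort": joint torques, N m; "tcp_pos": TCP position; "orientation": TCP orientation; "ft_force": force on the tool from outside, world axes, zero at the start; "moment": the same for the moment, N m; "finger_gap": opening from 0.0 (shut) to 1.0 (fully open).
Only numpy, scipy, OpenCV 4.12 (cv2) and the standard library are available. Lean on these libraries where they do the work, as an engineer would, in place of code of your own. Each camera call takes 0.05 s, during which the arm holds its last target. There are 200 camera calls.

## Working session

There is one attempt and no reset: what is moved stays moved. The work goes in short steps, Python scripts to look and compute and a tool call to move; the robot and the scene stay as the last step left them, time stands still between calls to the robot, and variables do not carry over. Pictures are saved under pics/ and viewed, about 12 in all and at most 16, crops included, and the job is handed in when it is done.

Besides the shell and the picture viewer there is one more tool, called after ">>>" by a JSON object that holds its "api" and its "payload", one argument or row to a line. arm_command: Moves the arm, as the interface text tells. Its arguments: {"type":"object","properties":{"targets":{"type":"array"},"jaw":{"type":"number"},"squeeze":{"type":"number"}},"required":["targets"]}

```bash
ls; mkdir -p pics; python3 - <<'E'
from rig import arm, vision
import cv2,numpy as np
print(arm.sense())
for n in ("scene","top"):
    c=vision.read_camera(n); cv2.imwrite(f"pics/{n}0.png",c["img"][:,:,::-1])
    np.savez(f"{n}0.npz",**c); print(n,c["camera_matrix"].tolist(),c["R"].tolist(),c["t"].tolist())
E
```

```text
pics
{'time_s': 0.0, 'joints': array([ 1.10042248,  0.43520378,  0.02495686,  1.57412472, -0.01160074,
        1.13399819, -0.07511818]), 'dq': array([ 0.00042407,  0.00083935, -0.00066174,  0.00072796, -0.00106609,
       -0.0001652 ,  0.00017021]), 'effort': array([ 8.73099771e-05, -6.70469141e+01,  1.02522444e+00, -3.16208947e+01,
        1.54997665e-02,  1.22725975e-02,  2.89212392e-05]), 'tcp_pos': array([ 0.22460022, -0.58298567,  0.40392681]), 'orientation': array([ 0.12912066, -0.12942009,  0.69573132, -0.69464827]), 'ft_force': array([-0.34177382,  0.75216457,  0.22728052]), 'moment': array([-0.02415542,  0.04225694, -0.00143498]), 'finger_gap': 0.999175069655946}
scene [[584.8788890463215, 0.0, 311.43199603451166], [0.0, 584.8788890463215, 236.63565109028957], [0.0, 0.0, 1.0]] [[-0.15516979425275962, 0.987887542246536, -0.0007340474469242501], [0.7947235312939614, 0.12438763702411433, -0.5940894078867365], [-0.5868022186045416, -0.09276809596868563, -0.8043986801400985]] [0.06352385560917784, -0.3848693154355518, 1.4460965938926953]
top [[587.5069134585514, 0.0, 315.3437640096437], [0.0, 587.5069134585514, 247.33746342729924], [0.0, 0.0, 1.0]] [[0.026773508236569103, -0.9996315188346823, -0.004472785370726811], [-0.9764354577459818, -0.025193215649119086, -0.21433408208134266], [0.21414242016261303, 0.010105861542847466, -0.9767501704373416]] [-0.009838203824407723, 0.5803540167729987, 1.3321605028209038]
```

View pics/top0.png

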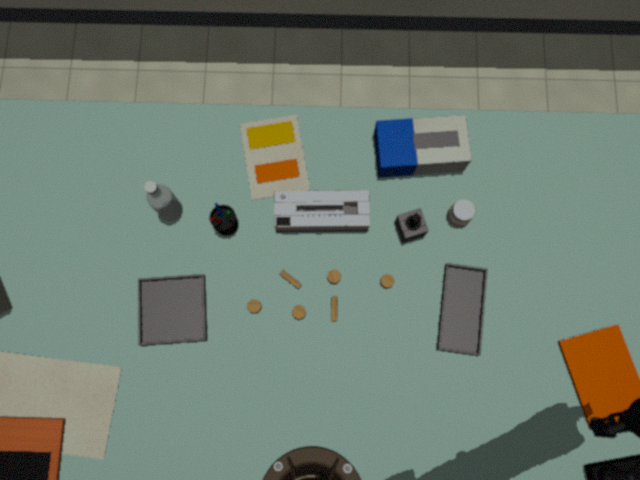

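View pics/scene0.png

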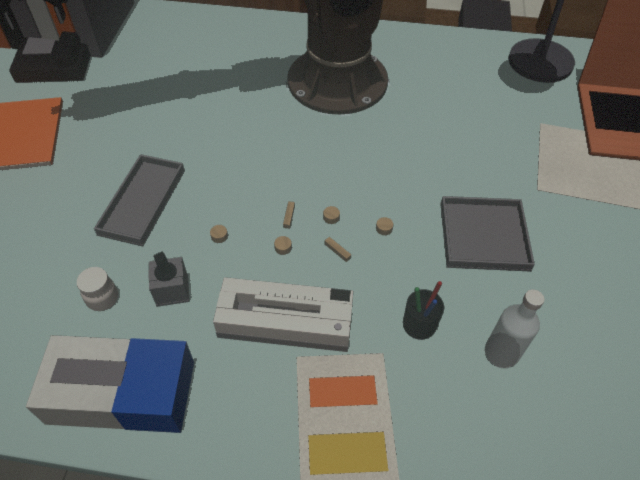

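The top view shows four discs at (334,276), (387,281), (254,306) and (299,312), and two bars at (290,279) and (334,308). The tester is centred at (321,211) with its entry at (350,208), and the rod in its stand is at (412,225). The square tray is at (173,310), the long tray at (462,309), the pot at (223,219), the jar at (461,213) and the bottle at (160,195). The scene view agrees with this layout.

```bash
cat > h.py <<'E'
import cv2,numpy as np
from rig import arm,vision
from scipy.spatial.transform import Rotation as Rn
def cast(c,uv,z):
    K,R,t=c["camera_matrix"],c["R"],c["t"]
    uv=np.atleast_2d(uv).astype(float)
    d=(np.linalg.inv(K)@np.c_[uv,np.ones(len(uv))].T).T@R   # world dirs
    o=-R.T@t
    return o+d*((z-o[2])/d[:,2])[:,None]
def proj(c,X):
    p=(c["R"]@np.atleast_2d(X).T).T+c["t"]; p=p@c["camera_matrix"].T
    return p[:,:2]/p[:,2:]
def wood(c,amin=20):
    h=cv2.cvtColor(c["img"],cv2.COLOR_RGB2HSV)
    m=cv2.inRange(h,(8,70,80),(24,255,255))
    n,l,s,ce=cv2.connectedComponentsWithStats(m)
    return [(ce[i],s[i,4],l==i) for i in range(1,n) if amin<s[i,4]]
def rel(p,s=None):
    "world point -> shift in tool axes (mm) from TCP"
    s=s or arm.sense(); w,x,y,z=s["orientation"]
    return Rn.from_quat([x,y,z,w]).inv().apply(np.array(p)-s["tcp_pos"])*1000
E
python3 - <<'E'
from h import *
w,x,y,z=arm.sense()["orientation"];print("tool axes cols\n",Rn.from_quat([x,y,z,w]).as_matrix().round(3))
for n in ("top","scene"):
    c=dict(np.load(n+"0.npz"))
    print(n)
    for ce,a,m in wood(c):
        if a>600: continue
        p=cast(c,ce,.010)[0]
        ys,xs=np.nonzero(m); P=cast(c,np.c_[xs,ys],.012)[:,:2]
        ev,V=np.linalg.eigh(np.cov(P.T)); 
        print(ce.round(1),a,p.round(3),"sd mm",(np.sqrt(ev)*1000).round(1),"ang",np.degrees(np.arctan2(V[1,1],V[0,1])).round(0))
    if n=="top":
        def rect(name,box,mask,z):
            x0,y0,x1,y1=box; sub=np.zeros_like(mask);sub[y0:y1,x0:x1]=mask[y0:y1,x0:x1]
            cs,_=cv2.findContours(sub,0,2);k=max(cs,key=cv2.contourArea)
            P=cast(c,k[:,0],z)[:,:2].astype(np.float32)*1000
            r=cv2.minAreaRect(P);print(name,np.round(r[0],1),np.round(r[1],1),round(r[2],1))
        g=cv2.cvtColor(c["img"],cv2.COLOR_RGB2HSV)
        nong=cv2.inRange(g,(0,0,0),(180,38,255))
        rect("sq",(120,260,225,360),nong,.024);rect("long",(425,250,500,370),nong,.024)
        white=cv2.inRange(g,(0,0,120),(180,40,255))
        rect("tester",(265,180,380,245),nong,.05);rect("stand",(390,200,435,250),nong,.06)
c=dict(np.load("top0.npz"));a=c["img"][180:250,260:500,::-1];cv2.imwrite("pics/t1.png",cv2.resize(a,None,fx=3.3,fy=3.3,interpolation=cv2.INTER_CUBIC))
c=dict(np.load("scene0.npz"));a=c["img"][240:350,60:360,::-1];b=cv2.resize(a,None,fx=2.6,fy=2.6,interpolation=cv2.INTER_CUBIC)
a=cv2.imread("pics/t1.png");W=800
a=cv2.copyMakeBorder(a,0,0,0,W-a.shape[1],0);b=cv2.copyMakeBorder(b,0,0,0,W-b.shape[1],0)
cv2.imwrite("pics/t2.png",np.vstack([a,b]))
E
```

```text
tool axes cols
 [[-0.933 -0.001  0.359]
 [-0.359  0.001 -0.933]
 [ 0.    -1.    -0.001]]
top
[271.  134.7] 191 [0.886 0.128 0.01 ] sd mm [25.7 43.1] ang 101.0
[290.3 279. ] 124 [0.511 0.065 0.01 ] sd mm [ 3.8 16.4] ang 53.0
[333.7 276.2] 138 [ 0.521 -0.041  0.01 ] sd mm [7.9 8.4] ang -174.0
[386.9 280.9] 143 [ 0.513 -0.171  0.01 ] sd mm [8.1 8.5] ang 143.0
[334.  308.4] 119 [ 0.442 -0.043  0.01 ] sd mm [ 3.4 16.6] ang -179.0
[253.9 305.8] 143 [0.444 0.15  0.01 ] sd mm [8.  8.3] ang -158.0
[298.4 311.8] 142 [0.432 0.043 0.01 ] sd mm [7.9 8.3] ang -159.0
sq [430.7 345. ] [175.6 174.6] 5.9
long [ 448.7 -348.6] [113.1 219. ] 82.5
tester [685.8   3.5] [134.2 257. ] 1.5
stand [ 642.1 -221.5] [75.  78.1] 20.0
scene
[288.7 213.2] 126 [ 0.439 -0.042  0.01 ] sd mm [ 3.4 16.6] ang -179.0
[331.  212.7] 143 [0.424 0.042 0.01 ] sd mm [7.7 7.8] ang 161.0
[384.5 223.8] 155 [0.436 0.152 0.01 ] sd mm [7.8 8. ] ang 147.0
[218.1 231.6] 153 [ 0.506 -0.172  0.01 ] sd mm [7.6 7.8] ang 52.0
[282.4 243.1] 164 [ 0.514 -0.041  0.01 ] sd mm [7.8 7.9] ang 46.0
[337.5 247.5] 144 [0.508 0.067 0.01 ] sd mm [ 3.3 16.7] ang 53.0
```

View pics/t2.png

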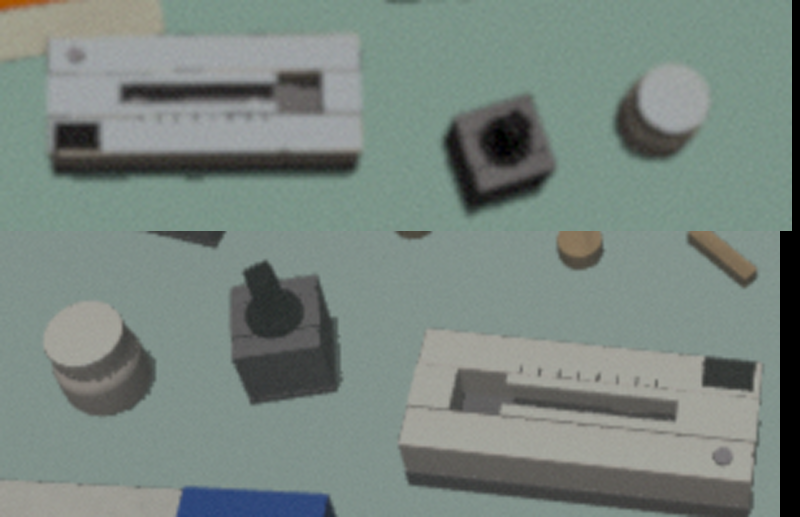

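The crops show the tester with its slit running in world +y from the entry, nearly aligned with the axes. The stand is turned about 20°, which the tool's present yaw already matches. I'm moving above it for a wrist view.

>>> {"api": "arm_command", "payload": {
  "targets": [
    [-54,0,-25,0],
    [-54,0,-25,0],
    [-54,0,-25,0],
    [-54,0,-25,0],
    [-54,0,-25,0],
    [-54,0,-25,0],
    [-54,0,-25,0],
    [-54,0,-25,0],
    [-54,0,-25,0],
    [-54,0,-25,0],
    [0,0,0,0]
  ],
  "jaw": 85
}}

```text
time_s: 1.48
tcp_pos: [0.6504, -0.1434, 0.3981]
orientation: [0.125, -0.13, 0.698, -0.693]
ft_force: [-0.2, -1.0, 0.8]
finger_gap: 0.997
```

```bash
python3 - <<'E'
from h import *
s=arm.sense();print(s["time_s"],s["tcp_pos"],s["ft_force"])
c=vision.read_camera("wrist");np.savez("w1.npz",**c);cv2.imwrite("pics/w1.png",c["img"][:,:,::-1])
print("cam pos tool",rel(-c["R"].T@c["t"]).round(0),c["R"].round(2).tolist(),proj(c,[[.642,-.2215,.06],[.686,.0035,.059]]))
E
```

```text
1.475 [ 0.65036658 -0.14335467  0.39808654] [-0.24945656 -0.95335305  0.75295786]
cam pos tool [-78.  30.  -2.] [[0.36, -0.93, -0.01], [-0.89, -0.34, 0.3], [-0.28, -0.1, -0.95]] [[412.72316932 257.84702445]
 [163.74655753 105.22965027]]
```

View pics/w1.png

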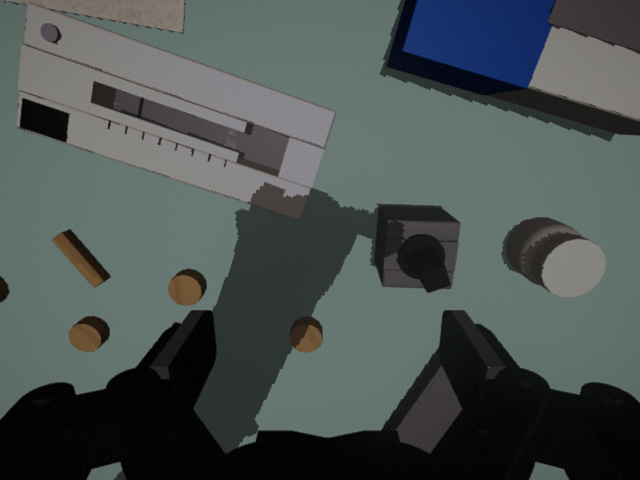

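The wrist view has the tester at top left with its entry near (265,152), the stand at (420,255) with the rod, the jar at (572,265) and three discs at (186,287), (88,333) and (306,334). A zoomed crop should give the edges.

```bash
python3 - <<'E'
from h import *
c=dict(np.load("w1.npz"));im=c["img"][:,:,::-1]
g=lambda a:np.clip((a/255.)**.5*255,0,255).astype(np.uint8)
a=cv2.resize(g(im[195:300,365:470]),None,fx=4,fy=4,interpolation=cv2.INTER_CUBIC)
b=cv2.resize(g(im[0:230,10:345]),(800-420,int(230*380/335)),interpolation=cv2.INTER_CUBIC)
b=cv2.copyMakeBorder(b,0,420-b.shape[0],0,0,0)
cv2.imwrite("pics/z1.png",np.hstack([a,b]))
E
```

```text
(no output)
```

View pics/z1.png

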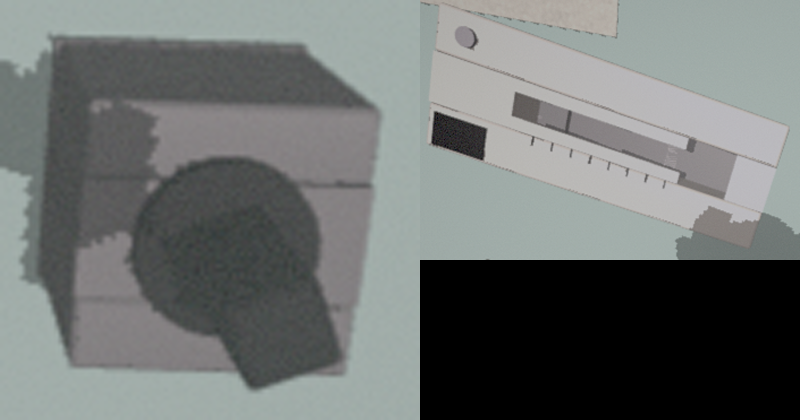

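```bash
python3 - <<'E'
from h import *
c=dict(np.load("w1.npz"))
A=lambda P:np.array(P)/4+[365,195]
B=lambda P:(np.array(P)-[420,0])/1.1343+[10,0]
def show(n,P,z):
    X=cast(c,P,z)[:,:2]*1000; d=np.roll(X,-1,0)-X
    print(n,X.mean(0).round(1),"len",np.hypot(*d.T).round(1),"ang",np.degrees(np.arctan2(d[:,1],d[:,0])).round(1)); return X
show("stand",A([(95,100),(378,112),(345,373),(72,365)]),.062)
print("flange c",cast(c,A([(227,245)]),.067)*1000)
show("grip edge",A([(252,390),(342,358)]),.112)
X=show("tester",B([(440,4),(789,127),(752,248),(429,145)]),.059);print(X.round(0))
X=show("slit far/entry",B([(514,93),(512,118),(725,200),(735,153)]),.059);print(X.round(1))
for n,e in (("top",(412.5,222)),):
    pass
t=dict(np.load("top0.npz"));T=lambda P:np.array(P)/3.3+[260,180]
c=t
show("tester top",T([(50,37),(360,35),(362,151),(51,151)]),.059)
show("stand top",T([(450,128),(530,97),(552,165),(470,192)]),.062)
print(X.round(0))
E
```

```text
stand [ 646.9 -225.9] len [57.4 57.6 58.4 58.4] ang [ -71.6 -160.3  109.2   18.7]
flange c [[ 647.70719501 -225.43958886   67.        ]]
grip edge [ 640.9 -231.2] len [16.7 16.7] ang [-47.1 132.9]
tester [679.   -7.3] len [228.   86.8 228.5  87.9] ang [ -87.7 -176.7   92.6    2.9]
[[ 718.  109.]
 [ 727. -119.]
 [ 641. -124.]
 [ 630.  104.]]
slit far/entry [679.  -18.4] len [ 15.9 149.5  32.6 148.1] ang [-174.3  -90.4    6.7   96. ]
[[683.2  56.5]
 [667.4  55. ]
 [666.4 -94.5]
 [698.8 -90.7]]
tester top [678.5  -8.8] len [228.5  88.2 226.2  86.8] ang [ -88.2 -178.6   91.5    2.9]
stand top [ 643.7 -223.7] len [63.5 53.  63.2 49.6] ang [ -66.9 -163.2  110.    16.8]
[[683.  57.]
 [667.  55.]
 [666. -95.]
 [699. -91.]]
```

>>> {"api": "arm_command", "payload": {
  "targets": [
    [16,0,38,0],
    [16,0,38,0],
    [0,0,0,-0.13],
    [0,0,0,-0.13],
    [0,0,0,-0.13],
    [0,0,0,0],
    [0,30,0,0],
    [0,20,0,0],
    [0,0,0,0]
  ]
}}

```text
time_s: 2.65
tcp_pos: [0.6368, -0.2434, 0.3452]
orientation: [0.249, -0.26, 0.661, -0.659]
ft_force: [-0.5, -0.6, 0.5]
finger_gap: 0.992
```

```bash
cat >> h.py <<'E'
def st(*pts):
    s=arm.sense();w,x,y,z=s["orientation"];M=Rn.from_quat([x,y,z,w]).as_matrix()
    print("t%.1f"%s["time_s"],"tcp",(s["tcp_pos"]*1000).round(1),"F",s["ft_force"].round(1),"gap",round(s["finger_gap"]*85.4,1),"\nM",M.round(3).tolist(),"zdir",np.degrees(np.arctan2(M[1,2],M[0,2])).round(1))
    for p in pts: print("to",p,rel(np.array(p)/1000,s).round(1))
E
python3 - <<'E'
from h import *
st((647.5,-225.3,300),(647.5,-225.3,244.5))
c=vision.read_camera("wrist");cv2.imwrite("pics/w2.png",c["img"][:,:,::-1])
np.savez("w2.npz",**c);print(proj(c,[[.6475,-.2253,.112]]))
E
```

```text
t2.6 tcp [ 636.8 -243.4  345.2] F [-0.5 -0.6  0.5] gap 84.8 
M [[-0.741, -0.016, 0.671], [-0.671, -0.003, -0.741], [0.014, -1.0, -0.008]] zdir -47.8
to (647.5, -225.3, 300) [-20.7  44.9  -5.8]
to (647.5, -225.3, 244.5) [-21.5 100.4  -5.3]
[[318.08376706 222.36455261]]
```

View pics/w2.png

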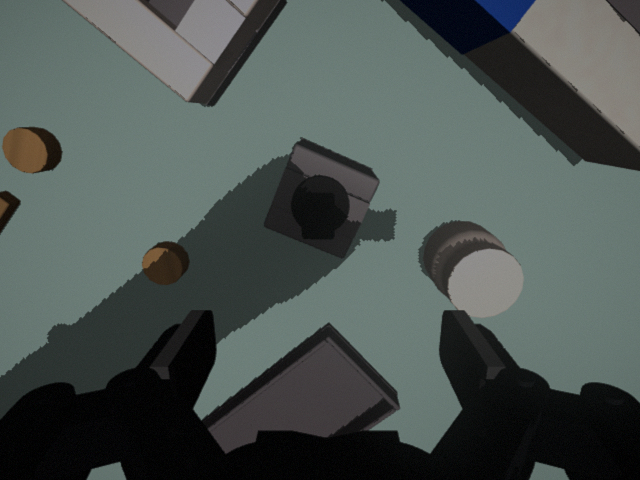

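The grip sits at (319,222), where it was predicted, with its faces square to the jaws. I'll descend in steps.

>>> {"api": "arm_command", "payload": {
  "targets": [
    [-10,0,-3,0],
    [-10,0,-3,0],
    [0,25,0,0],
    [0,20,0,0],
    [0,0,0,0]
  ]
}}

```text
time_s: 3.32
tcp_pos: [0.6507, -0.2216, 0.3048]
orientation: [-0.252, 0.257, -0.659, 0.66]
ft_force: [0.1, 0.8, 0.1]
finger_gap: 0.997
```

```bash
python3 - <<'E'
from h import *
st((647.5,-225.3,244.5))
E
```

```text
t3.3 tcp [ 650.7 -221.6  304.8] F [0.1 0.8 0.1] gap 85.1 
M [[-0.741, -0.007, 0.671], [-0.671, -0.004, -0.741], [0.008, -1.0, -0.002]] zdir -47.8
to (647.5, -225.3, 244.5) [ 4.4 60.3  0.6]
```

>>> {"api": "arm_command", "payload": {
  "targets": [
    [4,20,1,0],
    [0,20,0,0],
    [0,15,0,0],
    [0,5,0,0],
    [0,0,0,0],
    [0,0,0,0]
  ]
}}

```text
time_s: 4.08
tcp_pos: [0.651, -0.2237, 0.247]
orientation: [-0.254, 0.256, -0.658, 0.661]
ft_force: [-0.2, -1.2, 0.0]
finger_gap: 0.994
```

```bash
python3 - <<'E'
from h import *
st((647.5,-225.3,244.5))
E
```

```text
t4.1 tcp [ 651.  -223.7  247. ] F [-0.2 -1.2  0. ] gap 84.9 
M [[-0.74, -0.001, 0.672], [-0.672, -0.005, -0.74], [0.004, -1.0, 0.003]] zdir -47.8
to (647.5, -225.3, 244.5) [ 3.7  2.5 -1.2]
```

>>> {"api": "arm_command", "payload": {
  "targets": [
    [4,2,-1,0],
    [0,0,0,0],
    [0,0,0,0]
  ]
}}

```text
time_s: 4.45
tcp_pos: [0.6473, -0.226, 0.2462]
orientation: [-0.254, 0.255, -0.658, 0.662]
ft_force: [-0.8, -0.4, -0.8]
finger_gap: 0.996
```

>>> {"api": "arm_command", "payload": {
  "targets": [
    [0,0,0,0],
    [0,0,0,0],
    [0,0,0,0],
    [0,0,0,0],
    [0,0,0,0],
    [0,0,0,0],
    [0,0,0,0],
    [0,0,0,0]
  ],
  "jaw": 0,
  "squeeze": 50
}}

```text
time_s: 5.45
tcp_pos: [0.6475, -0.2259, 0.2465]
orientation: [-0.255, 0.255, -0.658, 0.662]
ft_force: [0.3, 0.8, 0.8]
finger_gap: 0.201
```

```bash
python3 - <<'E'
from h import *
st((647.5,-225.3,244.5))
E
```

```text
t5.5 tcp [ 647.5 -225.9  246.5] F [0.3 0.8 0.8] gap 17.2 
M [[-0.74, 0.002, 0.672], [-0.672, -0.006, -0.74], [0.003, -1.0, 0.005]] zdir -47.8
to (647.5, -225.3, 244.5) [-0.4  2.  -0.5]
```

The grip closed at 17 mm. With the tip 12 mm up in the stand, tip z is TCP z minus 234.5 mm. I'll lift.

>>> {"api": "arm_command", "payload": {
  "targets": [
    [0,-8,0,0],
    [0,-15,0,0],
    [0,-20,0,0],
    [0,-20,0,0],
    [0,-20,0,0],
    [0,-15,0,0],
    [0,0,0,0]
  ]
}}

```text
time_s: 6.32
tcp_pos: [0.6474, -0.2253, 0.3529]
orientation: [-0.255, 0.254, -0.657, 0.662]
ft_force: [-0.2, -0.2, -1.1]
finger_gap: 0.203
```

```bash
python3 - <<'E'
from h import *
st((682,-77.4,340))
E
```

```text
t6.3 tcp [ 647.4 -225.3  352.9] F [-0.2 -0.2 -1.1] gap 17.3 
M [[-0.74, 0.004, 0.672], [-0.672, -0.006, -0.74], [0.001, -1.0, 0.008]] zdir -47.8
to (682, -77.4, 340) [-125.    12.1  -86.3]
```

>>> {"api": "arm_command", "payload": {
  "targets": [
    [-31,3,-21,0],
    [-31,3,-21,0],
    [-31,3,-21,0],
    [-31,3,-21,0],
    [0,0,0,0],
    [0,0,0,0]
  ]
}}

```text
time_s: 7.08
tcp_pos: [0.6824, -0.0774, 0.3353]
orientation: [-0.252, 0.255, -0.658, 0.662]
ft_force: [-0.4, -0.7, -1.3]
finger_gap: 0.203
```

```bash
python3 - <<'E'
from h import *
st((682,-77.4,310))
c=vision.read_camera("wrist");im=c["img"][:,:,::-1].copy();np.savez("w3.npz",**c)
e=np.array([.682,-.0774]);a=np.radians(2.5);R=np.array([[np.cos(a),-np.sin(a)],[np.sin(a),np.cos(a)]])
q=[np.r_[e+R@np.array(d)/1000,.059] for d in((-16,-17),(16,-17),(16,17),(-16,17))]
q+= [np.r_[e+R@np.array(d)/1000,.059] for d in((-8,132),(8,132))]
for p in proj(c,q): cv2.circle(im,tuple(int(v) for v in p),2,(0,0,255),-1)
im=np.clip((im/255.)**.6*255,0,255).astype(np.uint8)
cv2.imwrite("pics/w3.png",im)
E
```

```text
t7.1 tcp [682.4 -77.4 335.3] F [-0.4 -0.7 -1.3] gap 17.4 
M [[-0.742, -0.002, 0.67], [-0.67, -0.007, -0.742], [0.006, -1.0, 0.004]] zdir -47.9
to (682, -77.4, 310) [ 0.2 25.3 -0.4]
```

View pics/w3.png

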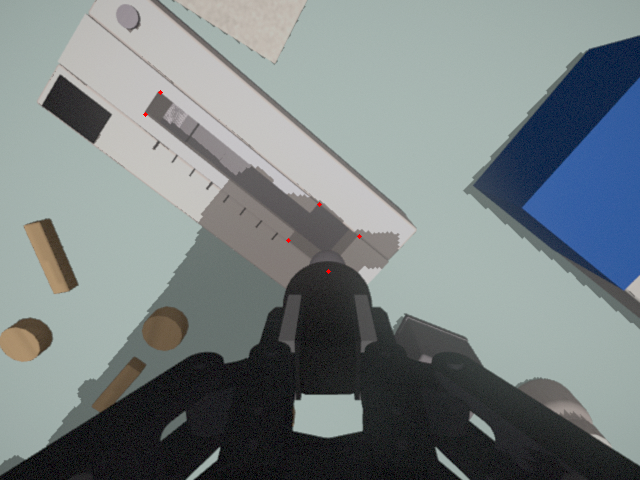

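The dots drawn for the entry rim and the slit end lie on their edges, and the ball at (328,257) is over the entry. I'll lower.

>>> {"api": "arm_command", "payload": {
  "targets": [
    [0,14,0,0],
    [0,14,0,0],
    [0,8,0,0],
    [0,0,0,0],
    [0,0,0,0]
  ]
}}

```text
time_s: 7.75
tcp_pos: [0.6815, -0.0807, 0.2955]
orientation: [-0.25, 0.255, -0.658, 0.662]
ft_force: [-0.9, -0.7, -0.1]
finger_gap: 0.206
```

```bash
python3 - <<'E'
from h import *
st((682,-77.4,262))
E
```

```text
t7.8 tcp [681.5 -80.7 295.5] F [-0.9 -0.7 -0.1] gap 17.6 
M [[-0.745, -0.004, 0.667], [-0.667, -0.007, -0.745], [0.008, -1.0, 0.003]] zdir -48.1
to (682, -77.4, 262) [-2.9 33.5 -2.2]
```

>>> {"api": "arm_command", "payload": {
  "targets": [
    [-3,6,-2,0],
    [0,6,0,0],
    [0,6,0,0],
    [0,5,0,0],
    [0,0,0,0]
  ]
}}

```text
time_s: 8.38
tcp_pos: [0.6826, -0.0769, 0.2715]
orientation: [-0.251, 0.255, -0.658, 0.662]
ft_force: [-0.5, 0.2, -1.3]
finger_gap: 0.205
```

```bash
python3 - <<'E'
from h import *
st((682,-77.4,262))
E
```

```text
t8.4 tcp [682.6 -76.9 271.5] F [-0.5  0.2 -1.3] gap 17.5 
M [[-0.745, -0.003, 0.668], [-0.668, -0.007, -0.745], [0.007, -1.0, 0.004]] zdir -48.1
to (682, -77.4, 262) [ 0.8  9.5 -0. ]
```

Now a slow feel down to the floor, expected near TCP z 260.5.

>>> {"api": "arm_command", "payload": {
  "targets": [
    [0,3,0,0],
    [0,3,0,0],
    [0,2,0,0],
    [0,1,0,0],
    [0,0,0,0]
  ]
}}

```text
time_s: 9.0
tcp_pos: [0.6827, -0.0771, 0.2622]
orientation: [-0.251, 0.254, -0.658, 0.663]
ft_force: [0.2, -0.0, -0.2]
finger_gap: 0.201
```

>>> {"api": "arm_command", "payload": {
  "targets": [
    [0,1,0,0],
    [0,1,0,0],
    [0,1,0,0]
  ]
}}

```text
time_s: 9.38
tcp_pos: [0.6829, -0.077, 0.26]
orientation: [-0.251, 0.254, -0.658, 0.663]
ft_force: [-3.0, 0.5, 9.4]
finger_gap: 0.203
```

>>> {"api": "arm_command", "payload": {
  "targets": [
    [0,1,0,0],
    [0,1,0,0]
  ]
}}

```text
time_s: 9.62
tcp_pos: [0.6829, -0.0769, 0.26]
orientation: [-0.251, 0.254, -0.658, 0.663]
ft_force: [-4.3, 1.2, 7.8]
finger_gap: 0.202
```

The floor is at TCP z 260.0 with about 8 N contact. Now I'll draw along +y with a light downward bias.

>>> {"api": "arm_command", "payload": {
  "targets": [
    [-1.9,0.4,-2.3,0],
    [-1.9,0.4,-2.3,0],
    [-1.9,0.4,-2.3,0],
    [-1.9,0.4,-2.3,0],
    [-1.9,0.4,-2.3,0],
    [-1.9,0.4,-2.3,0],
    [-1.9,0.4,-2.3,0],
    [-1.9,0.4,-2.3,0]
  ]
}}

```text
time_s: 10.62
tcp_pos: [0.6835, -0.0583, 0.26]
orientation: [-0.251, 0.251, -0.655, 0.667]
ft_force: [0.1, -3.6, 6.3]
finger_gap: 0.204
```

```bash
python3 - <<'E'
from h import *
st((680.5,-37.4,260))
E
```

```text
t10.6 tcp [683.5 -58.3 260. ] F [ 0.1 -3.6  6.3] gap 17.4 
M [[-0.748, 0.006, 0.663], [-0.663, -0.017, -0.748], [0.007, -1.0, 0.017]] zdir -48.4
to (680.5, -37.4, 260) [-11.6  -0.4 -17.6]
```

>>> {"api": "arm_command", "payload": {
  "targets": [
    [-1.8,0.4,-2.6,0],
    [-1.8,0.4,-2.6,0],
    [-1.8,0.4,-2.6,0],
    [-1.8,0.4,-2.6,0],
    [-1.8,0.4,-2.6,0],
    [-1.8,0.4,-2.6,0]
  ]
}}

```text
time_s: 11.38
tcp_pos: [0.6821, -0.0469, 0.2599]
orientation: [-0.248, 0.249, -0.651, 0.673]
ft_force: [-0.8, -5.7, 6.2]
finger_gap: 0.203
```

```bash
python3 - <<'E'
from h import *
st((677.6,28,260))
E
```

```text
t11.4 tcp [682.1 -46.9 259.9] F [-0.8 -5.7  6.2] gap 17.3 
M [[-0.753, 0.01, 0.658], [-0.658, -0.029, -0.752], [0.012, -1.0, 0.029]] zdir -48.8
to (677.6, 28, 260) [-45.9  -2.3 -59.3]
```

The tool tilts 1.7° as the ball drags, so I'll ease the downward bias and track the tip itself.

>>> {"api": "arm_command", "payload": {
  "targets": [
    [-0.8,0,-2.7,0],
    [-0.8,0,-2.7,0],
    [-0.8,0,-2.7,0],
    [-0.8,0,-2.7,0]
  ]
}}

```text
time_s: 11.88
tcp_pos: [0.6779, -0.036, 0.26]
orientation: [-0.249, 0.248, -0.651, 0.673]
ft_force: [0.9, -3.1, 3.1]
finger_gap: 0.206
```

```bash
cat >> h.py <<'E'
def tip():
    s=arm.sense();w,x,y,z=s["orientation"];M=Rn.from_quat([x,y,z,w]).as_matrix()
    p=s["tcp_pos"]*1000+234.5*M[:,1]
    a=np.radians(2.5);d=p[:2]-[679,-7.5]
    print("t%.1f tip"%s["time_s"],p.round(1),"tester",np.round([np.cos(a)*d[0]+np.sin(a)*d[1],-np.sin(a)*d[0]+np.cos(a)*d[1]],1),"F",s["ft_force"].round(1),"tilt",M[:2,1].round(3))
    for v in ((1,0,0),(0,1,0),(0,0,1)): print(" tool shift for tester axis",v,(M.T@np.array([np.cos(a)*v[0]-np.sin(a)*v[1],np.sin(a)*v[0]+np.cos(a)*v[1],v[2]])).round(3))
E
python3 -c "
from h import *
tip();st()"
```

```text
t11.9 tip [680.8 -43.   25.6] tester [  0.2 -35.5] F [ 0.9 -3.1  3.1] tilt [ 0.012 -0.03 ]
 tool shift for tester axis (1, 0, 0) [-0.781  0.011  0.625]
 tool shift for tester axis (0, 1, 0) [-0.625 -0.03  -0.78 ]
 tool shift for tester axis (0, 0, 1) [ 0.01  -0.999  0.03 ]
t11.9 tcp [677.9 -36.  260. ] F [ 0.9 -3.1  3.1] gap 17.6 
M [[-0.753, 0.012, 0.658], [-0.658, -0.03, -0.752], [0.01, -0.999, 0.03]] zdir -48.8
```

>>> {"api": "arm_command", "payload": {
  "targets": [
    [-1.3,0.15,-1.6,0],
    [-1.3,0.15,-1.6,0],
    [-1.3,0.15,-1.6,0],
    [-1.3,0.15,-1.6,0],
    [-1.3,0.15,-1.6,0]
  ]
}}

```text
time_s: 12.5
tcp_pos: [0.6774, -0.0274, 0.2599]
orientation: [-0.248, 0.248, -0.65, 0.675]
ft_force: [-0.9, -3.2, 6.7]
finger_gap: 0.202
```

```bash
python3 -c "
from h import *
tip()"
```

```text
t12.5 tip [680.3 -35.2  25.5] tester [  0.1 -27.7] F [-0.9 -3.2  6.7] tilt [ 0.012 -0.033]
 tool shift for tester axis (1, 0, 0) [-0.782  0.011  0.623]
 tool shift for tester axis (0, 1, 0) [-0.623 -0.034 -0.781]
 tool shift for tester axis (0, 0, 1) [ 0.013 -0.999  0.033]
```

>>> {"api": "arm_command", "payload": {
  "targets": [
    [-1.3,0.1,-1.6,0],
    [-1.3,0.1,-1.6,0],
    [-1.3,0.1,-1.6,0],
    [-1.3,0.1,-1.6,0],
    [-1.3,0.1,-1.6,0]
  ]
}}

```text
time_s: 13.12
tcp_pos: [0.677, -0.019, 0.2599]
orientation: [-0.247, 0.248, -0.649, 0.676]
ft_force: [1.1, -4.3, 5.0]
finger_gap: 0.205
```

```bash
python3 -c "
from h import *
tip()"
```

```text
t13.1 tip [679.8 -27.7  25.6] tester [ -0.1 -20.2] F [ 1.1 -4.3  5. ] tilt [ 0.012 -0.037]
 tool shift for tester axis (1, 0, 0) [-0.783  0.01   0.622]
 tool shift for tester axis (0, 1, 0) [-0.622 -0.037 -0.782]
 tool shift for tester axis (0, 0, 1) [ 0.015 -0.999  0.036]
```

>>> {"api": "arm_command", "payload": {
  "targets": [
    [-1.3,0.05,-1.6,0],
    [-1.3,0.05,-1.6,0],
    [-1.3,0.05,-1.6,0],
    [-1.3,0.05,-1.6,0],
    [-1.3,0.05,-1.6,0]
  ]
}}

```text
time_s: 13.75
tcp_pos: [0.6764, -0.0103, 0.2599]
orientation: [-0.246, 0.248, -0.648, 0.677]
ft_force: [1.3, -4.6, 5.2]
finger_gap: 0.205
```

```bash
python3 -c "
from h import *
tip()"
```

```text
t13.8 tip [679.1 -19.7  25.6] tester [ -0.4 -12.2] F [ 1.3 -4.6  5.2] tilt [ 0.012 -0.04 ]
 tool shift for tester axis (1, 0, 0) [-0.784  0.01   0.62 ]
 tool shift for tester axis (0, 1, 0) [-0.62  -0.041 -0.783]
 tool shift for tester axis (0, 0, 1) [ 0.018 -0.999  0.038]
```

>>> {"api": "arm_command", "payload": {
  "targets": [
    [-1.3,0.03,-1.5,0],
    [-1.3,0.03,-1.5,0],
    [-1.3,0.03,-1.5,0],
    [-1.3,0.03,-1.5,0],
    [-1.3,0.03,-1.5,0]
  ]
}}

```text
time_s: 14.38
tcp_pos: [0.6761, -0.002, 0.2598]
orientation: [-0.244, 0.248, -0.647, 0.678]
ft_force: [-0.7, -3.3, 5.2]
finger_gap: 0.203
```

```bash
python3 -c "
from h import *
tip()"
```

```text
t14.4 tip [678.6 -12.2  25.6] tester [-0.6 -4.7] F [-0.7 -3.3  5.2] tilt [ 0.011 -0.044]
 tool shift for tester axis (1, 0, 0) [-0.785  0.009  0.619]
 tool shift for tester axis (0, 1, 0) [-0.619 -0.044 -0.785]
 tool shift for tester axis (0, 0, 1) [ 0.02  -0.999  0.04 ]
```

>>> {"api": "arm_command", "payload": {
  "targets": [
    [-1.2,0,-1.6,0],
    [-1.2,0,-1.6,0],
    [-1.2,0,-1.6,0],
    [-1.2,0,-1.6,0],
    [-1.2,0,-1.6,0]
  ]
}}

```text
time_s: 15.0
tcp_pos: [0.6753, 0.007, 0.2598]
orientation: [-0.243, 0.248, -0.646, 0.679]
ft_force: [0.7, -4.2, 5.3]
finger_gap: 0.205
```

```bash
python3 -c "
from h import *
tip()"
```

```text
t15.0 tip [677.7  -3.8  25.6] tester [-1.1  3.8] F [ 0.7 -4.2  5.3] tilt [ 0.01  -0.046]
 tool shift for tester axis (1, 0, 0) [-0.786  0.008  0.618]
 tool shift for tester axis (0, 1, 0) [-0.617 -0.046 -0.785]
 tool shift for tester axis (0, 0, 1) [ 0.022 -0.999  0.042]
```

>>> {"api": "arm_command", "payload": {
  "targets": [
    [-1.4,0,-1.45,0],
    [-1.4,0,-1.45,0],
    [-1.4,0,-1.45,0],
    [-1.4,0,-1.45,0],
    [-1.4,0,-1.45,0]
  ]
}}

```text
time_s: 15.62
tcp_pos: [0.6755, 0.0158, 0.2598]
orientation: [-0.242, 0.248, -0.646, 0.68]
ft_force: [0.6, -4.2, 6.3]
finger_gap: 0.211
```

```bash
python3 -c "
from h import *
tip()"
```

```text
t15.6 tip [677.6   4.3  25.6] tester [-0.9 11.8] F [ 0.6 -4.2  6.3] tilt [ 0.009 -0.049]
 tool shift for tester axis (1, 0, 0) [-0.787  0.007  0.617]
 tool shift for tester axis (0, 1, 0) [-0.616 -0.049 -0.786]
 tool shift for tester axis (0, 0, 1) [ 0.025 -0.999  0.043]
```

>>> {"api": "arm_command", "payload": {
  "targets": [
    [-1.4,0.05,-1.45,0],
    [-1.4,0.05,-1.45,0],
    [-1.4,0.05,-1.45,0],
    [-1.4,0.05,-1.45,0]
  ]
}}

```text
time_s: 16.12
tcp_pos: [0.6755, 0.0236, 0.2593]
orientation: [-0.241, 0.249, -0.645, 0.681]
ft_force: [1.5, 0.5, 0.9]
finger_gap: 0.206
```

```bash
python3 -c "
from h import *
tip()"
```

```text
t16.1 tip [677.3  11.8  25.1] tester [-0.9 19.3] F [1.5 0.5 0.9] tilt [ 0.008 -0.05 ]
 tool shift for tester axis (1, 0, 0) [-0.788  0.005  0.616]
 tool shift for tester axis (0, 1, 0) [-0.616 -0.051 -0.786]
 tool shift for tester axis (0, 0, 1) [ 0.027 -0.999  0.043]
```

Fz fell to about 1 N and the tip is dropping, so the notch's near edge is here. Next I'll lower a little to feel the depth.

>>> {"api": "arm_command", "payload": {
  "targets": [
    [0,1,0,0],
    [0,1,0,0],
    [0,1,0,0],
    [0,0.5,0,0]
  ]
}}

```text
time_s: 16.62
tcp_pos: [0.6754, 0.0274, 0.2557]
orientation: [-0.243, 0.249, -0.647, 0.679]
ft_force: [0.8, 1.0, 2.9]
finger_gap: 0.208
```

```bash
python3 -c "
from h import *
tip()"
```

```text
t16.6 tip [677.3  16.7  21.4] tester [-0.6 24.2] F [0.8 1.  2.9] tilt [ 0.008 -0.046]
 tool shift for tester axis (1, 0, 0) [-0.785  0.006  0.619]
 tool shift for tester axis (0, 1, 0) [-0.618 -0.046 -0.784]
 tool shift for tester axis (0, 0, 1) [ 0.024 -0.999  0.04 ]
```

>>> {"api": "arm_command", "payload": {
  "targets": [
    [-1.0,0.6,-1.2,0],
    [-1.0,0.6,-1.2,0],
    [-0.6,0.6,-0.8,0],
    [0,0.5,0,0]
  ]
}}

```text
time_s: 17.12
tcp_pos: [0.675, 0.0299, 0.2537]
orientation: [-0.242, 0.249, -0.646, 0.68]
ft_force: [-2.1, 0.8, 7.4]
finger_gap: 0.204
```

```bash
python3 -c "
from h import *
tip()"
```

```text
t17.1 tip [676.6  18.5  19.5] tester [-1.2 26.1] F [-2.1  0.8  7.4] tilt [ 0.007 -0.048]
 tool shift for tester axis (1, 0, 0) [-0.786  0.005  0.618]
 tool shift for tester axis (0, 1, 0) [-0.617 -0.049 -0.785]
 tool shift for tester axis (0, 0, 1) [ 0.026 -0.999  0.041]
```

>>> {"api": "arm_command", "payload": {
  "targets": [
    [-0.9,0,-1.1,0],
    [-0.9,0,-1.1,0],
    [0,0.1,0,0]
  ]
}}

```text
time_s: 17.5
tcp_pos: [0.675, 0.0311, 0.2538]
orientation: [-0.241, 0.249, -0.645, 0.681]
ft_force: [-1.1, 0.1, 5.0]
finger_gap: 0.204
```

```bash
python3 -c "
from h import *
tip()"
```

```text
t17.5 tip [676.5  19.2  19.6] tester [-1.3 26.8] F [-1.1  0.1  5. ] tilt [ 0.007 -0.051]
 tool shift for tester axis (1, 0, 0) [-0.787  0.004  0.616]
 tool shift for tester axis (0, 1, 0) [-0.616 -0.051 -0.786]
 tool shift for tester axis (0, 0, 1) [ 0.028 -0.999  0.043]
```

>>> {"api": "arm_command", "payload": {
  "targets": [
    [-1.2,-0.2,-1.6,0],
    [-1.2,-0.1,-1.6,0],
    [0,0.1,0,0],
    [0,0,0,0]
  ]
}}

```text
time_s: 18.0
tcp_pos: [0.6748, 0.0348, 0.2538]
orientation: [-0.241, 0.249, -0.645, 0.681]
ft_force: [-0.2, -2.3, 3.9]
finger_gap: 0.207
```

```bash
python3 -c "
from h import *
tip()"
```

```text
t18.0 tip [676.3  22.7  19.6] tester [-1.3 30.2] F [-0.2 -2.3  3.9] tilt [ 0.007 -0.052]
 tool shift for tester axis (1, 0, 0) [-0.788  0.004  0.616]
 tool shift for tester axis (0, 1, 0) [-0.615 -0.052 -0.786]
 tool shift for tester axis (0, 0, 1) [ 0.029 -0.999  0.044]
```

The tip is on the notch floor, 6 mm down, and roughly in the middle. I'll hold still for about 2.5 s.

>>> {"api": "arm_command", "payload": {
  "targets": [
    [0,0,0,0],
    [0,0,0,0],
    [0,0,0,0],
    [0,0,0,0],
    [0,0,0,0],
    [0,0,0,0],
    [0,0,0,0],
    [0,0,0,0],
    [0,0,0,0],
    [0,0,0,0],
    [0,0,0,0],
    [0,0,0,0]
  ]
}}

```text
time_s: 19.5
tcp_pos: [0.6747, 0.0348, 0.2538]
orientation: [-0.241, 0.249, -0.645, 0.681]
ft_force: [0.2, -2.4, 4.6]
finger_gap: 0.203
```

>>> {"api": "arm_command", "payload": {
  "targets": [
    [0,0,0,0],
    [0,0,0,0],
    [0,0,0,0],
    [0,0,0,0],
    [0,0,0,0],
    [0,0,0,0],
    [0,0,0,0],
    [0,0,0,0],
    [0,0,0,0],
    [0,0,0,0],
    [0,0,0,0]
  ]
}}

```text
time_s: 20.88
tcp_pos: [0.6748, 0.0348, 0.2538]
orientation: [-0.241, 0.249, -0.645, 0.681]
ft_force: [0.1, -2.0, 4.7]
finger_gap: 0.203
```

```bash
python3 -c "
from h import *
tip()"
```

```text
t20.9 tip [676.3  22.7  19.6] tester [-1.4 30.3] F [ 0.1 -2.   4.7] tilt [ 0.007 -0.052]
 tool shift for tester axis (1, 0, 0) [-0.788  0.004  0.616]
 tool shift for tester axis (0, 1, 0) [-0.615 -0.052 -0.786]
 tool shift for tester axis (0, 0, 1) [ 0.029 -0.999  0.044]
```

>>> {"api": "arm_command", "payload": {
  "targets": [
    [0,-3,0.1,0],
    [0,-3,0.1,0],
    [0,-2.5,0.1,0],
    [0,0,0,0]
  ]
}}

```text
time_s: 21.38
tcp_pos: [0.6741, 0.0368, 0.2613]
orientation: [-0.241, 0.25, -0.646, 0.68]
ft_force: [-0.6, 0.3, -1.1]
finger_gap: 0.202
```

```bash
python3 -c "
from h import *
tip()"
```

```text
t21.4 tip [674.9  25.1  27.1] tester [-2.6 32.8] F [-0.6  0.3 -1.1] tilt [ 0.004 -0.05 ]
 tool shift for tester axis (1, 0, 0) [-0.787  0.002  0.617]
 tool shift for tester axis (0, 1, 0) [-0.617 -0.05  -0.786]
 tool shift for tester axis (0, 0, 1) [ 0.029 -0.999  0.04 ]
```

>>> {"api": "arm_command", "payload": {
  "targets": [
    [-2,-1.5,1.6,0],
    [3.1,0.2,3.9,0],
    [3.1,0.2,3.9,0],
    [3.1,0.2,3.9,0],
    [3.1,0.2,3.9,0],
    [0,0,0,0]
  ]
}}

```text
time_s: 22.12
tcp_pos: [0.6775, 0.0147, 0.2628]
orientation: [-0.24, 0.25, -0.646, 0.68]
ft_force: [-0.2, 0.1, -0.7]
finger_gap: 0.204
```

```bash
python3 -c "
from h import *
tip()"
```

```text
t22.1 tip [678.3   3.   28.6] tester [-0.3 10.5] F [-0.2  0.1 -0.7] tilt [ 0.003 -0.05 ]
 tool shift for tester axis (1, 0, 0) [-0.787  0.001  0.617]
 tool shift for tester axis (0, 1, 0) [-0.616 -0.05  -0.786]
 tool shift for tester axis (0, 0, 1) [ 0.03  -0.999  0.04 ]
```

Moving freely. The entry is at tester y = −70, so about 80 mm to go, in two lots.

>>> {"api": "arm_command", "payload": {
  "targets": [
    [3.0,0.25,3.9,0],
    [3.0,0.25,3.9,0],
    [3.0,0.25,3.9,0],
    [3.0,0.25,3.9,0],
    [3.0,0.25,3.9,0],
    [3.0,0.25,3.9,0],
    [3.0,0.25,3.9,0],
    [0,0,0,0]
  ]
}}

```text
time_s: 23.12
tcp_pos: [0.6794, -0.0223, 0.2628]
orientation: [-0.24, 0.25, -0.646, 0.68]
ft_force: [-0.8, 0.1, -1.5]
finger_gap: 0.205
```

```bash
python3 -c "
from h import *
tip()"
```

```text
t23.1 tip [680.2 -34.   28.5] tester [  0.  -26.5] F [-0.8  0.1 -1.5] tilt [ 0.003 -0.05 ]
 tool shift for tester axis (1, 0, 0) [-0.787  0.001  0.617]
 tool shift for tester axis (0, 1, 0) [-0.616 -0.05  -0.786]
 tool shift for tester axis (0, 0, 1) [ 0.03  -0.999  0.04 ]
```

>>> {"api": "arm_command", "payload": {
  "targets": [
    [3.0,0.25,3.9,0],
    [3.0,0.25,3.9,0],
    [3.0,0.25,3.9,0],
    [3.0,0.25,3.9,0],
    [3.0,0.25,3.9,0],
    [3.0,0.25,3.9,0],
    [3.0,0.25,3.9,0],
    [3.0,0.25,3.9,0],
    [0.6,0,0.8,0],
    [0,0,0,0]
  ]
}}

```text
time_s: 24.38
tcp_pos: [0.6817, -0.0654, 0.2627]
orientation: [-0.24, 0.25, -0.646, 0.68]
ft_force: [0.6, 1.1, -0.6]
finger_gap: 0.202
```

```bash
python3 -c "
from h import *
tip()"
```

```text
t24.4 tip [682.5 -77.1  28.5] tester [  0.4 -69.7] F [ 0.6  1.1 -0.6] tilt [ 0.003 -0.05 ]
 tool shift for tester axis (1, 0, 0) [-0.787  0.001  0.617]
 tool shift for tester axis (0, 1, 0) [-0.616 -0.05  -0.786]
 tool shift for tester axis (0, 0, 1) [ 0.03  -0.999  0.04 ]
```

>>> {"api": "arm_command", "payload": {
  "targets": [
    [0.2,-6,0.2,0],
    [0.3,-12,0.5,0],
    [0.3,-14,0.5,0],
    [0.3,-14,0.5,0],
    [0.3,-14,0.5,0],
    [0,0,0,0]
  ]
}}

```text
time_s: 25.12
tcp_pos: [0.6824, -0.064, 0.3291]
orientation: [-0.241, 0.249, -0.646, 0.68]
ft_force: [0.3, -0.1, -1.1]
finger_gap: 0.202
```

```bash
python3 -c "
from h import *
tip();s=arm.sense();w,x,y,z=s['orientation'];M=Rn.from_quat([x,y,z,w]).as_matrix();p=s['tcp_pos']*1000+234.5*M[:,1]
print((M.T@(np.array([647.5,-226,105])-p)).round(1))"
```

```text
t25.1 tip [683.9 -75.6  94.9] tester [  1.9 -68.3] F [ 0.3 -0.1 -1.1] tilt [ 0.006 -0.05 ]
 tool shift for tester axis (1, 0, 0) [-0.787  0.004  0.617]
 tool shift for tester axis (0, 1, 0) [-0.617 -0.05  -0.786]
 tool shift for tester axis (0, 0, 1) [ 0.027 -0.999  0.042]
[125.7  -2.9  90.7]
```

>>> {"api": "arm_command", "payload": {
  "targets": [
    [25,-0.6,18,0],
    [25,-0.6,18,0],
    [25,-0.6,18,0],
    [25,-0.6,18,0],
    [25,-0.6,18,0],
    [0,0,0,0],
    [0,0,0,0]
  ]
}}

```text
time_s: 26.0
tcp_pos: [0.6444, -0.2163, 0.3367]
orientation: [-0.241, 0.251, -0.647, 0.679]
ft_force: [0.3, 0.3, -1.4]
finger_gap: 0.207
```

```bash
cat >> h.py <<'E'
def tipto(p1):
    s=arm.sense();w,x,y,z=s['orientation'];M=Rn.from_quat([x,y,z,w]).as_matrix();p=s['tcp_pos']*1000+234.5*M[:,1]
    print("tip",p.round(1),"F",s["ft_force"].round(1),"tilt",M[:2,1].round(3),"tool shift",(M.T@(np.array(p1)-p)).round(1))
E
python3 -c "
from h import *
tipto((647.5,-226,66));tipto((647.5,-226,12))
c=vision.read_camera('wrist');cv2.imwrite('pics/w4.png',np.clip((c['img'][:,:,::-1]/255.)**.5*255,0,255).astype(np.uint8))"
```

```text
tip [ 645.  -227.5  102.5] F [ 0.3  0.3 -1.4] tilt [ 0.002 -0.048] tool shift [-4.  36.3 -0.9]
tip [ 645.  -227.5  102.5] F [ 0.3  0.3 -1.4] tilt [ 0.002 -0.048] tool shift [-5.6 90.3 -2.9]
```

View pics/w4.png

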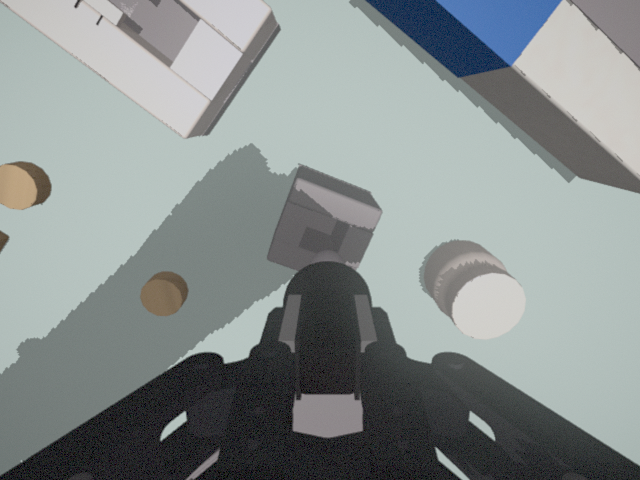

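The stand's well shows at (322,236), just ahead of the ball. I'll descend to its mouth.

>>> {"api": "arm_command", "payload": {
  "targets": [
    [-2,12,-0.5,0],
    [-2,12,-0.5,0],
    [0,8,0,0],
    [0,0,0,0],
    [0,0,0,0]
  ]
}}

```text
time_s: 26.68
tcp_pos: [0.6476, -0.2113, 0.3009]
orientation: [-0.242, 0.253, -0.647, 0.678]
ft_force: [-0.3, 0.4, -0.5]
finger_gap: 0.204
```

```bash
python3 -c "
from h import *
tipto((647.3,-226,66));tipto((647.3,-226,40))"
```

```text
tip [ 647.7 -222.2   66.6] F [-0.3  0.4 -0.5] tilt [ 0.001 -0.047] tool shift [2.8 0.8 2.6]
tip [ 647.7 -222.2   66.6] F [-0.3  0.4 -0.5] tilt [ 0.001 -0.047] tool shift [ 2.  26.8  1.6]
```

>>> {"api": "arm_command", "payload": {
  "targets": [
    [2.6,0,2.4,0],
    [0,0,0,0],
    [-0.2,5,-0.2,0],
    [-0.2,5,-0.2,0],
    [0,0,0,0]
  ]
}}

```text
time_s: 27.3
tcp_pos: [0.6473, -0.2155, 0.2913]
orientation: [-0.242, 0.252, -0.646, 0.678]
ft_force: [0.3, -0.7, -2.4]
finger_gap: 0.203
```

```bash
python3 -c "
from h import *
tipto((647.3,-226,40));tipto((647.3,-226,12))"
```

```text
tip [ 647.7 -226.5   57. ] F [ 0.3 -0.7 -2.4] tilt [ 0.002 -0.047] tool shift [-0.5 17.  -1.3]
tip [ 647.7 -226.5   57. ] F [ 0.3 -0.7 -2.4] tilt [ 0.002 -0.047] tool shift [-1.3 45.  -2.3]
```

>>> {"api": "arm_command", "payload": {
  "targets": [
    [-0.2,6,-0.4,0],
    [-0.2,6,-0.4,0],
    [-0.2,6,-0.4,0],
    [0,0,0,0]
  ]
}}

```text
time_s: 27.8
tcp_pos: [0.6469, -0.2148, 0.2715]
orientation: [-0.242, 0.253, -0.647, 0.678]
ft_force: [-0.7, 0.3, -0.4]
finger_gap: 0.202
```

```bash
python3 -c "
from h import *
tipto((647.3,-226,25));tipto((647.3,-226,12))"
```

```text
tip [ 647.2 -225.8   37.2] F [-0.7  0.3 -0.4] tilt [ 0.001 -0.047] tool shift [-0.3 12.2 -0.2]
tip [ 647.2 -225.8   37.2] F [-0.7  0.3 -0.4] tilt [ 0.001 -0.047] tool shift [-0.7 25.2 -0.7]
```

>>> {"api": "arm_command", "payload": {
  "targets": [
    [-0.1,6,-0.2,0],
    [-0.1,6,-0.2,0],
    [-0.1,6,-0.2,0],
    [0,3,0,0],
    [0,0,0,0]
  ]
}}

```text
time_s: 28.42
tcp_pos: [0.6467, -0.2152, 0.249]
orientation: [-0.242, 0.253, -0.647, 0.678]
ft_force: [-0.0, 0.4, -1.0]
finger_gap: 0.206
```

```bash
python3 -c "
from h import *
tipto((647.3,-226,12))"
```

```text
tip [ 647.1 -226.2   14.7] F [-0.   0.4 -1. ] tilt [ 0.001 -0.047] tool shift [-0.4  2.7 -0.1]
```

>>> {"api": "arm_command", "payload": {
  "targets": [
    [0,1,0,0],
    [0,1,0,0],
    [0,1.2,0,0],
    [0,1.2,0,0],
    [0,1.2,0,0],
    [0,1.2,0,0]
  ]
}}

```text
time_s: 29.18
tcp_pos: [0.6468, -0.2153, 0.2468]
orientation: [-0.242, 0.252, -0.646, 0.678]
ft_force: [-4.8, 0.9, 9.2]
finger_gap: 0.204
```

```bash
python3 -c "
from h import *
tipto((647.3,-226,12))"
```

```text
tip [ 647.6 -226.5   12.6] F [-4.8  0.9  9.2] tilt [ 0.003 -0.048] tool shift [-0.1  0.6 -0.6]
```

The flange edge is in contact and the residual 2.7° tilt should settle once the rod is let go. I'll release it.

>>> {"api": "arm_command", "payload": {
  "targets": [
    [0,0,0,0],
    [0,0,0,0],
    [0,0,0,0],
    [0,0,0,0],
    [0,0,0,0],
    [0,0,0,0],
    [0,0,0,0]
  ],
  "jaw": 60
}}

```text
time_s: 30.05
tcp_pos: [0.6471, -0.2154, 0.247]
orientation: [-0.243, 0.252, -0.646, 0.679]
ft_force: [0.7, -0.2, -0.1]
finger_gap: 0.7
```

>>> {"api": "arm_command", "payload": {
  "targets": [
    [0,-20,0,0],
    [0,-30,0,0],
    [0,-40,0,0],
    [0,-40,0,0],
    [0,0,0,0],
    [0,0,0,0]
  ]
}}

```text
time_s: 30.8
tcp_pos: [0.6465, -0.2084, 0.3879]
orientation: [-0.244, 0.25, -0.645, 0.679]
ft_force: [0.2, -0.2, -0.8]
finger_gap: 0.704
```

```bash
python3 -c "
from h import *
st()
c=vision.read_camera('wrist');np.savez('w5.npz',**c)
g=lambda i:np.clip((i[:,:,::-1]/255.)**.5*255,0,255).astype(np.uint8)
s=vision.read_camera('scene');np.savez('s5.npz',**s)
a=g(c['img']);b=cv2.resize(g(s['img'])[230:320,60:380],(640,180))
t=vision.read_camera('top');np.savez('t5.npz',**t)
cv2.imwrite('pics/w5.png',np.vstack([a[:400],b]))
for n,c in (('top',t),('scene',s),('wrist',dict(np.load('w5.npz')))):
  for ce,ar,m in wood(c):
    ys,xs=np.nonzero(m);P=cast(c,np.c_[xs,ys],.014)[:,:2];ev,V=np.linalg.eigh(np.cov(P.T))
    if ev[1]<3e-4+1e-4: print(n,ce.round(0),ar,(cast(c,ce,.012)[0,:2]*1000).round(1),(np.sqrt(ev)*1000).round(1),np.degrees(np.arctan2(V[1,1],V[0,1])).round(1))
"
```

```text
t30.8 tcp [ 646.5 -208.4  387.9] F [ 0.2 -0.2 -0.8] gap 60.1 
M [[-0.755, 0.009, 0.655], [-0.655, -0.048, -0.754], [0.025, -0.999, 0.042]] zdir -49.0
top [425. 148.] 133 [ 859.3 -267.7] [ 7.6 11.6] 163.9
top [480. 154.] 122 [ 845.5 -405.9] [ 7.  10.6] 175.2
top [290. 279.] 124 [511.4  65.3] [ 3.7 16.5] 53.8
top [334. 276.] 138 [520.7 -40.6] [7.9 8.4] 173.0
top [387. 281.] 121 [ 513.4 -170.7] [7.3 8. ] 74.5
top [334. 308.] 119 [442.2 -43. ] [ 3.4 16.6] -179.1
top [254. 306.] 142 [443.3 150.2] [8.  8.2] -151.3
top [298. 312.] 139 [431.6  42.4] [7.9 8.1] -175.1
top [399. 393.] 320 [ 248.9 -198.1] [10.6 14.4] 168.9
top [479. 410.] 117 [ 215.1 -383.4] [ 8.6 11.1] 91.0
scene [289. 213.] 130 [439.6 -41.7] [ 3.4 16.8] -179.2
scene [331. 213.] 144 [425.4  42.6] [7.7 7.9] 172.6
scene [384. 224.] 154 [437.3 151.8] [7.7 8. ] 144.0
scene [282. 243.] 168 [515.3 -40.6] [7.8 8. ] 49.5
scene [338. 248.] 141 [509.6  67. ] [ 3.2 16.8] 53.1
wrist [ 61. 184.] 1192 [517.  -37.8] [8.3 8.3] 175.6
wrist [ 23. 250.] 901 [441.2 -41.6] [ 3.7 17.1] -179.9
```

View pics/w5.png

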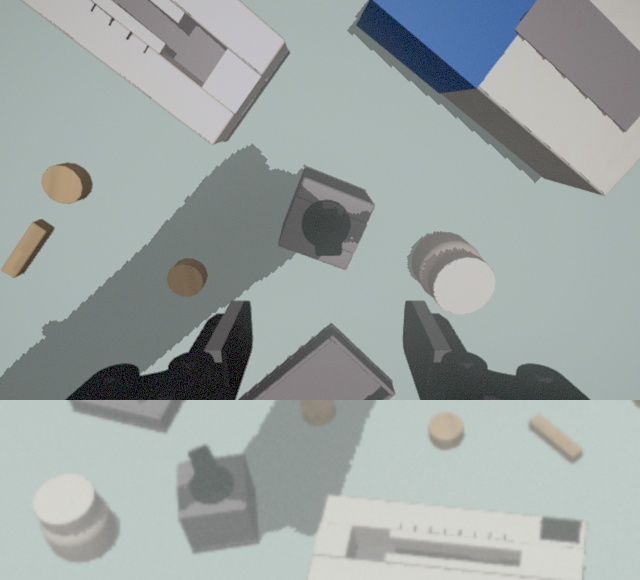

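The rod stands upright again in the wrist view at (327,228) and in the scene crop at (205,478), flange flat as at the start. All six wooden pieces are where they were. Next is the disc at (510,−171).

```bash
cat >> h.py <<'E'
def gto(*pts):
    s=arm.sense();w,x,y,z=s['orientation'];M=Rn.from_quat([x,y,z,w]).as_matrix();p=s['tcp_pos']*1000+172*M[:,1]
    print("t%.1f"%s["time_s"],"fingertip",p.round(1),"F",s["ft_force"].round(1),"tilt",M[:2,1].round(3),"zdir",np.degrees(np.arctan2(M[1,2],M[0,2])).round(1))
    for q in pts: print(" to",q,(M.T@(np.array(q)-p)).round(1))
E
python3 -c "
from h import *
gto((510.5,-171,100),(510.5,-171,40))"
```

```text
t30.9 fingertip [ 647.8 -216.8  214.9] F [-0.8 -0.2 -1.1] tilt [ 0.007 -0.048] zdir -49.0
 to (510.5, -171, 100) [  70.7  111.6 -129.2]
 to (510.5, -171, 40) [  69.1  171.5 -131.7]
```

>>> {"api": "arm_command", "payload": {
  "targets": [
    [18,0,-33,0],
    [18,0,-33,0],
    [18,20,-33,0],
    [16,40,-30,0],
    [0,40,-1,0],
    [0,40,-1,0],
    [0,20,-1,0],
    [0,0,0,0],
    [0,0,0,0]
  ]
}}

```text
time_s: 32.08
tcp_pos: [0.5006, -0.1607, 0.2136]
orientation: [-0.241, 0.254, -0.648, 0.677]
ft_force: [0.5, 0.6, -0.1]
finger_gap: 0.703
```

```bash
python3 -c "
from h import *
gto((510.5,-171,4))
c=vision.read_camera('wrist')
for ce,ar,m in wood(c,300): print(ce.round(0),ar,(cast(c,ce,.013)[0,:2]*1000).round(1))"
```

```text
t32.1 fingertip [ 500.1 -168.5   41.8] F [ 0.5  0.6 -0.1] tilt [-0.003 -0.045] zdir -49.0
 to (510.5, -171, 4) [-7.4 37.8  7.5]
[99. 51.] 6720 [519.3 -37.5]
[ 24. 193.] 3032 [450.1 -42.4]
[362. 250.] 327 [ 524.8 -170.4]
```

>>> {"api": "arm_command", "payload": {
  "targets": [
    [-4,8,4,0],
    [-4,10,4,0],
    [0,12,0,0],
    [0,5,0,0],
    [0,0,0,0]
  ]
}}

```text
time_s: 32.75
tcp_pos: [0.5135, -0.1634, 0.1777]
orientation: [-0.242, 0.253, -0.647, 0.677]
ft_force: [0.6, 0.7, -0.3]
finger_gap: 0.703
```

```bash
python3 -c "
from h import *
gto((510.5,-171,4))"
```

```text
t32.8 fingertip [ 513.5 -171.3    5.9] F [ 0.6  0.7 -0.3] tilt [ 0.    -0.046] zdir -49.0
 to (510.5, -171, 4) [ 2.   1.8 -2.3]
```

>>> {"api": "arm_command", "payload": {
  "targets": [
    [2,2,-2,0],
    [0,0,0,0],
    [0,0,0,0],
    [0,0,0,0],
    [0,0,0,0],
    [0,0,0,0],
    [0,0,0,0]
  ],
  "jaw": 0,
  "squeeze": 30
}}

```text
time_s: 33.62
tcp_pos: [0.5105, -0.1634, 0.1763]
orientation: [-0.242, 0.253, -0.647, 0.678]
ft_force: [-0.4, -0.7, 0.3]
finger_gap: 0.383
```

>>> {"api": "arm_command", "payload": {
  "targets": [
    [0,-30,0,0],
    [0,-40,0,0],
    [0,-20,0,0],
    [0,0,0,0],
    [0,0,0,0]
  ]
}}

```text
time_s: 34.25
tcp_pos: [0.51, -0.1591, 0.2675]
orientation: [-0.241, 0.253, -0.647, 0.677]
ft_force: [0.2, -0.7, 0.0]
finger_gap: 0.386
```

```bash
python3 -c "
from h import *
gto((465,310,100),(465,310,20))"
```

```text
t34.2 fingertip [ 509.8 -166.9   95.7] F [ 0.2 -0.7  0. ] tilt [-0.001 -0.046] zdir -49.0
 to (465, 310, 100) [-278.3  -26.1 -389. ]
 to (465, 310, 20) [-280.8   53.9 -391.7]
```

>>> {"api": "arm_command", "payload": {
  "targets": [
    [-28,-2.2,-39,0],
    [-28,-2.2,-39,0],
    [-28,-2.2,-39,0],
    [-28,-2.2,-39,0],
    [-28,-2.2,-39,0],
    [-28,-2.2,-39,0],
    [-28,-2.2,-39,0],
    [-28,-2.2,-39,0],
    [-28,-2.2,-39,0],
    [-28,-2.2,-39,0],
    [0,0,0,0],
    [0,0,0,0]
  ]
}}

```text
time_s: 35.75
tcp_pos: [0.4627, 0.3317, 0.2523]
orientation: [-0.233, 0.259, -0.647, 0.678]
ft_force: [0.9, -1.6, -0.4]
finger_gap: 0.382
```

```bash
python3 -c "
from h import *
gto((466,310,14))
c=vision.read_camera('wrist');np.savez('w6.npz',**c);im=np.clip((c['img'][:,:,::-1]/255.)**.5*255,0,255).astype(np.uint8)
for p in proj(c,[[.466,.310,.03],[.431,.345,.005]]+[[.431+.08*a,.345+.08*b,.024] for a in(-1,1) for b in (-1,1)]): cv2.circle(im,tuple(int(v) for v in p),3,(0,0,255),-1)
cv2.imwrite('pics/w6.png',im)"
```

```text
t35.8 fingertip [459.4 322.6  80.6] F [ 0.9 -1.6 -0.4] tilt [-0.019 -0.053] zdir -49.2
 to (466, 310, 14) [-0. 67. 12.]
```

View pics/w6.png

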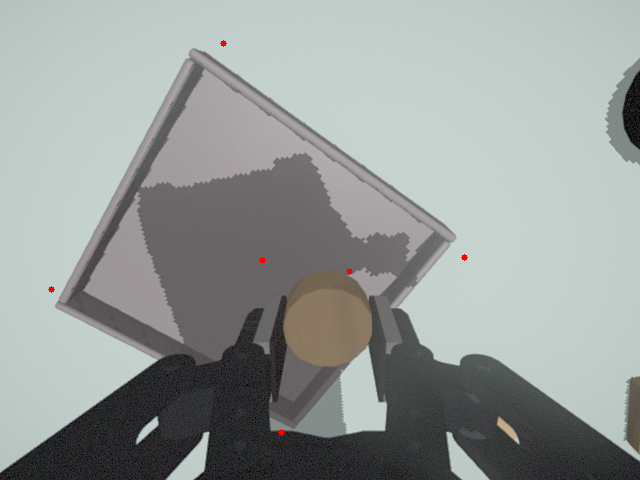

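The tray's corners show at (192,52), (455,237), (295,428) and (58,305), about 15 px from my drawn estimate. I'll refine its centre from these.

```bash
python3 -c "
from h import *
c=dict(np.load('w6.npz'))
X=cast(c,[(192,52),(455,237),(295,428),(58,305)],.024)[:,:2]*1000;d=np.roll(X,-1,0)-X
print(X.round(0),X.mean(0),np.hypot(*d.T),np.degrees(np.arctan2(d[:,1],d[:,0])))
C=X.mean(0);print([(C+(X[i]-C)*.44).round(0) for i in range(4)])
gto((C[0]+(X[1]-C)[0]*.44,C[1]+(X[1]-C)[1]*.44,14))"
```

```text
[[499. 434.]
 [516. 278.]
 [359. 261.]
 [345. 418.]] [429.66573538 347.49434928] [156.82579401 157.0988851  157.77473151 154.86769483] [ -83.8284855  -173.78976697   95.36044349    5.86556316]
[array([460., 385.]), array([468., 317.]), array([399., 309.]), array([392., 378.])]
t35.8 fingertip [459.2 322.9  80.7] F [-0.2  0.3  0.7] tilt [-0.019 -0.052] zdir -49.2
 to (np.float64(467.50056410314033), np.float64(316.8029515127309), 14) [-5.5 66.7  8.2]
```

>>> {"api": "arm_command", "payload": {
  "targets": [
    [-4,20,6,0],
    [-3,24,2,0],
    [0,22,0,0],
    [0,0,0,0],
    [0,0,0,0]
  ]
}}

```text
time_s: 36.42
tcp_pos: [0.4749, 0.3202, 0.1811]
orientation: [-0.23, 0.257, -0.647, 0.68]
ft_force: [0.0, -0.9, -0.2]
finger_gap: 0.385
```

```bash
python3 -c "
from h import *
gto((468,317,11))"
```

```text
t36.4 fingertip [471.5 310.6   9.4] F [ 0.  -0.9 -0.2] tilt [-0.02  -0.056] zdir -49.7
 to (468, 317, 11) [-1.3 -1.9 -7.1]
```

>>> {"api": "arm_command", "payload": {
  "targets": [
    [-1,0,-6,0],
    [0,0,0,0]
  ]
}}

```text
time_s: 36.67
tcp_pos: [0.472, 0.3255, 0.1818]
orientation: [-0.23, 0.256, -0.648, 0.68]
ft_force: [0.6, -0.7, 0.1]
finger_gap: 0.386
```

>>> {"api": "arm_command", "payload": {
  "targets": [
    [0,0,0,0],
    [0,0,0,0],
    [0,0,0,0],
    [0,0,0,0],
    [0,-30,0,0],
    [0,-45,0,0],
    [0,0,0,0]
  ],
  "jaw": 46
}}

```text
time_s: 37.55
tcp_pos: [0.4735, 0.3298, 0.259]
orientation: [-0.23, 0.256, -0.648, 0.68]
ft_force: [0.7, 0.8, -0.4]
finger_gap: 0.542
```

```bash
python3 -c "
from h import *
gto((440,151.5,100),(440,151.5,40))"
```

```text
t37.5 fingertip [470.2 320.3  87.3] F [ 0.7  0.8 -0.4] tilt [-0.019 -0.055] zdir -49.7
 to (440, 151.5, 100) [132.6  -2.8 109.5]
 to (440, 151.5, 40) [129.6  57.1 107.7]
```

>>> {"api": "arm_command", "payload": {
  "targets": [
    [32,0,27,0],
    [32,0,27,0],
    [32,5,27,0],
    [32,10,27,0],
    [0,20,0,0],
    [0,0,0,0],
    [0,0,0,0]
  ],
  "jaw": 60
}}

```text
time_s: 38.42
tcp_pos: [0.4431, 0.1575, 0.2308]
orientation: [-0.23, 0.257, -0.648, 0.68]
ft_force: [0.6, 0.9, -0.6]
finger_gap: 0.703
```

```bash
python3 -c "
from h import *
c=vision.read_camera('wrist')
for ce,ar,m in wood(c,300): print(ce.round(0),ar,(cast(c,ce,.013)[0,:2]*1000).round(1))
gto((440,151.5,30),(440,151.5,4))"
```

```text
[532. 260.] 2574 [512.5  67.2]
t38.5 fingertip [439.5 148.1  59.2] F [ 0.5  0.8 -0.2] tilt [-0.021 -0.056] zdir -49.6
 to (440, 151.5, 30) [-4.1 28.9 -3.1]
 to (440, 151.5, 4) [-5.5 54.9 -3.9]
```

```bash
sed -i 's/(8,70,80)/(8,90,35)/' h.py; python3 -c "
from h import *
c=vision.read_camera('wrist');np.savez('w7.npz',**c)
for ce,ar,m in wood(c,300): print(ce.round(0),ar,(cast(c,ce,.013)[0,:2]*1000).round(1))
p=proj(c,[[.44,.1515,.018]])[0].astype(int);print(p,cv2.cvtColor(c['img'],cv2.COLOR_RGB2HSV)[p[1]-20:p[1]+21:20,p[0]-20:p[0]+21:20].tolist())"
```

```text
[531. 258.] 2815 [513.   68.8]
[322. 261.] 3356 [442.5 151.4]
[318 268] [[[14, 111, 55], [16, 115, 51], [16, 121, 55]], [[17, 121, 55], [16, 123, 54], [16, 118, 52]], [[81, 31, 58], [16, 125, 53], [18, 116, 55]]]
```

D3 is at (442,151.5), in shadow and as expected. I'll descend and grip.

>>> {"api": "arm_command", "payload": {
  "targets": [
    [-3,15,-2,0],
    [-3,20,-2,0],
    [0,18,0,0],
    [0,2,0,0],
    [0,0,0,0]
  ]
}}

```text
time_s: 39.15
tcp_pos: [0.4447, 0.1646, 0.173]
orientation: [-0.232, 0.257, -0.648, 0.679]
ft_force: [0.8, 0.4, -0.3]
finger_gap: 0.704
```

```bash
python3 -c "
from h import *
gto((441,151.5,4))"
```

```text
t39.1 fingertip [441.5 155.4   1.3] F [ 0.8  0.4 -0.3] tilt [-0.018 -0.053] zdir -49.5
 to (441, 151.5, 4) [ 3.1 -2.5  2.7]
```

>>> {"api": "arm_command", "payload": {
  "targets": [
    [3,-3,3,0],
    [0,0,0,0]
  ]
}}

```text
time_s: 39.4
tcp_pos: [0.4447, 0.1606, 0.1773]
orientation: [-0.233, 0.257, -0.648, 0.679]
ft_force: [-0.1, 0.1, 0.7]
finger_gap: 0.7
```

>>> {"api": "arm_command", "payload": {
  "targets": [
    [0,0,0,0],
    [0,0,0,0],
    [0,0,0,0],
    [0,0,0,0],
    [0,0,0,0],
    [0,-30,0,0],
    [0,-40,0,0],
    [0,-20,0,0],
    [0,0,0,0]
  ],
  "jaw": 0
}}

```text
time_s: 40.52
tcp_pos: [0.4461, 0.1653, 0.2698]
orientation: [-0.232, 0.257, -0.648, 0.679]
ft_force: [-0.8, -0.3, -0.9]
finger_gap: 0.38
```

```bash
python3 -c "
from h import *
gto((460,385,90),(460,385,11))"
```

```text
t40.5 fingertip [443.1 156.2  98.1] F [-0.8 -0.3 -0.9] tilt [-0.017 -0.053] zdir -49.5
 to (460, 385, 90) [-161.5   -4.3 -163.1]
 to (460, 385, 11) [-165.2   74.5 -165.4]
```

>>> {"api": "arm_command", "payload": {
  "targets": [
    [-33,0,-33,0],
    [-33,0,-33,0],
    [-33,0,-33,0],
    [-33,0,-33,0],
    [-33,0,-33,0],
    [0,20,0,0],
    [0,25,0,0],
    [0,0,0,0],
    [0,0,0,0]
  ]
}}

```text
time_s: 41.65
tcp_pos: [0.4625, 0.3997, 0.1994]
orientation: [-0.228, 0.26, -0.646, 0.681]
ft_force: [-0.2, 0.4, 0.1]
finger_gap: 0.378
```

```bash
python3 -c "
from h import *
gto((460,385,11))"
```

```text
t41.6 fingertip [458.1 389.1  27.8] F [-0.2  0.4  0.1] tilt [-0.025 -0.061] zdir -49.6
 to (460, 385, 11) [ 0.3 16.9  3.8]
```

>>> {"api": "arm_command", "payload": {
  "targets": [
    [0,8,3,0],
    [0,9,1,0],
    [0,0,0,0]
  ]
}}

```text
time_s: 42.02
tcp_pos: [0.4656, 0.395, 0.1829]
orientation: [-0.228, 0.258, -0.646, 0.681]
ft_force: [-0.1, -0.1, -0.6]
finger_gap: 0.379
```

>>> {"api": "arm_command", "payload": {
  "targets": [
    [0,0,0,0],
    [0,0,0,0],
    [0,0,0,0],
    [0,0,0,0],
    [0,-30,0,0],
    [0,-45,0,0],
    [0,-15,0,0],
    [0,0,0,0]
  ],
  "jaw": 46
}}

```text
time_s: 43.02
tcp_pos: [0.4676, 0.4005, 0.2752]
orientation: [-0.228, 0.259, -0.646, 0.681]
ft_force: [-0.3, 0.2, 0.7]
finger_gap: 0.541
```

```bash
python3 -c "
from h import *
gto((428.5,42.5,90),(428.5,42.5,50))"
```

```text
t43.0 fingertip [463.6 390.2 103.5] F [-0.3  0.2  0.7] tilt [-0.024 -0.06 ] zdir -49.7
 to (428.5, 42.5, 90) [250.1  35.3 241.8]
 to (428.5, 42.5, 50) [247.9  75.2 240.6]
```

>>> {"api": "arm_command", "payload": {
  "targets": [
    [31,0,30,0],
    [31,4,30,0],
    [31,5,30,0],
    [31,5,30,0],
    [31,5,30,0],
    [31,5,30,0],
    [31,5,30,0],
    [31,5,30,0],
    [0,25,0,0],
    [0,0,0,0],
    [0,0,0,0]
  ],
  "jaw": 60
}}

```text
time_s: 44.4
tcp_pos: [0.4258, 0.0408, 0.2261]
orientation: [-0.222, 0.265, -0.646, 0.68]
ft_force: [-0.2, -0.4, -0.5]
finger_gap: 0.703
```

```bash
cat > look.py <<'E'
from h import *
def look():
    c=vision.read_camera('wrist')
    for ce,ar,m in wood(c,300):
        ys,xs=np.nonzero(m);P=cast(c,np.c_[xs,ys],.014)[:,:2];ev,V=np.linalg.eigh(np.cov(P.T))
        print(ce.round(0),ar,(cast(c,ce,.013)[0,:2]*1000).round(1),(np.sqrt(ev)*1000).round(1),np.degrees(np.arctan2(V[1,1],V[0,1])).round(1))
E
python3 -c "
from look import *
look();gto((428.5,42.5,30),(428.5,42.5,4))"
```

```text
[399.  67.] 4682 [511.   66.1] [ 4.  15.7] 53.8
[573. 207.] 4028 [521.5 -41.2] [8.3 9.6] 81.7
[318. 238.] 3694 [430.6  43.1] [8.3 9. ] 58.0
[472. 302.] 1460 [455.2 -42.3] [4.  9.6] -178.9
t44.5 fingertip [418.9  29.6  54.7] F [-0.5  0.6 -0.6] tilt [-0.04  -0.066] zdir -49.7
 to (428.5, 42.5, 30) [-17.4  23.4  -4.2]
 to (428.5, 42.5, 4) [-19.3  49.3  -4.8]
```

>>> {"api": "arm_command", "payload": {
  "targets": [
    [-9,8,-2,0],
    [-9,12,-2,0],
    [0,14,0,0],
    [0,10,0,0],
    [0,0,0,0]
  ]
}}

```text
time_s: 45.08
tcp_pos: [0.4374, 0.0569, 0.1784]
orientation: [-0.225, 0.265, -0.646, 0.68]
ft_force: [-0.4, -0.6, 0.5]
finger_gap: 0.7
```

```bash
python3 -c "
from h import *
gto((429.5,42.5,5))"
```

```text
t45.1 fingertip [431.   45.9   6.9] F [-0.4 -0.6  0.5] tilt [-0.037 -0.064] zdir -49.4
 to (429.5, 42.5, 5) [3.2 2.1 1.6]
```

>>> {"api": "arm_command", "payload": {
  "targets": [
    [3,2,1.5,0],
    [0,0,0,0]
  ]
}}

```text
time_s: 45.32
tcp_pos: [0.4361, 0.0537, 0.1768]
orientation: [-0.225, 0.265, -0.646, 0.68]
ft_force: [-0.5, 0.3, -0.1]
finger_gap: 0.7
```

>>> {"api": "arm_command", "payload": {
  "targets": [
    [0,0,0,0],
    [0,0,0,0],
    [0,0,0,0],
    [0,0,0,0],
    [0,0,0,0],
    [0,-30,0,0],
    [0,-40,0,0],
    [0,-20,0,0],
    [0,0,0,0]
  ],
  "jaw": 0
}}

```text
time_s: 46.45
tcp_pos: [0.4394, 0.0594, 0.2695]
orientation: [-0.225, 0.265, -0.646, 0.68]
ft_force: [0.8, 0.3, -0.2]
finger_gap: 0.384
```

```bash
python3 -c "
from h import *
gto((399,309,90),(399,309,11))"
```

```text
t46.5 fingertip [433.1  48.4  97.9] F [ 0.8  0.3 -0.2] tilt [-0.037 -0.064] zdir -49.4
 to (399, 309, 90) [-143.4   -7.5 -220.2]
 to (399, 309, 11) [-148.9   71.3 -222.2]
```

>>> {"api": "arm_command", "payload": {
  "targets": [
    [-24,-1,-37,0],
    [-24,-1,-37,0],
    [-24,-1,-37,0],
    [-24,-1,-37,0],
    [-24,-1,-37,0],
    [-24,-1,-37,0],
    [0,20,0,0],
    [0,25,0,0],
    [0,0,0,0],
    [0,0,0,0]
  ]
}}

```text
time_s: 47.7
tcp_pos: [0.4002, 0.3246, 0.2034]
orientation: [-0.22, 0.267, -0.645, 0.681]
ft_force: [0.1, -0.4, 0.3]
finger_gap: 0.378
```

```bash
python3 -c "
from h import *
gto((399,309,11))"
```

```text
t47.7 fingertip [392.4 312.5  32. ] F [ 0.1 -0.4  0.3] tilt [-0.045 -0.07 ] zdir -49.6
 to (399, 309, 11) [-4.4 20.9  6.4]
```

>>> {"api": "arm_command", "payload": {
  "targets": [
    [-2,10,3,0],
    [-2,10,3,0],
    [0,0,0,0]
  ]
}}

```text
time_s: 48.08
tcp_pos: [0.4075, 0.3206, 0.1831]
orientation: [-0.22, 0.266, -0.646, 0.681]
ft_force: [0.4, 0.5, -0.7]
finger_gap: 0.385
```

>>> {"api": "arm_command", "payload": {
  "targets": [
    [0,0,0,0],
    [0,0,0,0],
    [0,0,0,0],
    [0,0,0,0],
    [0,-30,0,0],
    [0,-45,0,0],
    [0,-15,0,0],
    [0,0,0,0]
  ],
  "jaw": 46
}}

```text
time_s: 49.08
tcp_pos: [0.4112, 0.3271, 0.2754]
orientation: [-0.22, 0.266, -0.646, 0.681]
ft_force: [-0.0, -0.0, -1.0]
finger_gap: 0.537
```

```bash
python3 -c "
from h import *
gto((518,-40,90),(518,-40,50))"
```

```text
t49.1 fingertip [403.7 315.2 104. ] F [-0. -0. -1.] tilt [-0.044 -0.069] zdir -49.7
 to (518, -40, 90) [140.7  33.5 344.3]
 to (518, -40, 50) [137.5  73.4 343.3]
```

>>> {"api": "arm_command", "payload": {
  "targets": [
    [15.5,3,38,0],
    [15.5,4,38,0],
    [15.5,4,38,0],
    [15.5,4,38,0],
    [15.5,4,38,0],
    [15.5,4,38,0],
    [15.5,4,38,0],
    [15.5,4,38,0],
    [15.5,4,38,0],
    [0,25,0,0],
    [0,0,0,0],
    [0,0,0,0]
  ],
  "jaw": 60
}}

```text
time_s: 50.58
tcp_pos: [0.5216, -0.0404, 0.2187]
orientation: [-0.214, 0.274, -0.646, 0.679]
ft_force: [1.1, -0.0, 0.2]
finger_gap: 0.699
```

```bash
python3 -c "
from look import *
look();gto((518.5,-40,30),(518.5,-40,5))"
```

```text
[103. 103.] 5924 [513.1  66.9] [ 4.6 16.6] 55.0
[316. 245.] 4181 [520.5 -39.4] [8.3 9.6] -138.9
[258. 321.] 364 [469.  -43.6] [2.2 5.5] -140.6
t50.6 fingertip [510.5 -52.8  47.6] F [-1.   0.3 -0.6] tilt [-0.064 -0.073] zdir -49.5
 to (518.5, -40, 30) [-16.   16.   -4.8]
 to (518.5, -40, 5) [-18.4  40.9  -5.2]
```

>>> {"api": "arm_command", "payload": {
  "targets": [
    [-9,6,-2.5,0],
    [-9,10,-2.5,0],
    [0,12,0,0],
    [0,8,0,0],
    [0,0,0,0]
  ]
}}

```text
time_s: 51.25
tcp_pos: [0.5305, -0.0244, 0.1791]
orientation: [-0.216, 0.275, -0.646, 0.679]
ft_force: [0.6, 0.5, 0.2]
finger_gap: 0.704
```

```bash
python3 -c "
from h import *
gto((519,-40,5))"
```

```text
t51.2 fingertip [519.8 -37.    7.9] F [0.6 0.5 0.2] tilt [-0.062 -0.073] zdir -49.3
 to (519, -40, 5) [2.3 3.2 1.7]
```

>>> {"api": "arm_command", "payload": {
  "targets": [
    [2,2.5,1.5,0],
    [0,0,0,0]
  ]
}}

```text
time_s: 51.5
tcp_pos: [0.5297, -0.0276, 0.1768]
orientation: [-0.216, 0.275, -0.646, 0.679]
ft_force: [1.1, -0.5, 0.1]
finger_gap: 0.701
```

>>> {"api": "arm_command", "payload": {
  "targets": [
    [0,0,0,0],
    [0,0,0,0],
    [0,0,0,0],
    [0,0,0,0],
    [0,0,0,0],
    [0,-30,0,0],
    [0,-40,0,0],
    [0,-20,0,0],
    [0,0,0,0]
  ],
  "jaw": 0
}}

```text
time_s: 52.62
tcp_pos: [0.5353, -0.021, 0.269]
orientation: [-0.215, 0.275, -0.646, 0.679]
ft_force: [0.3, -0.0, -0.2]
finger_gap: 0.379
```

```bash
python3 -c "
from h import *
gto((392,378,90),(392,378,11))"
```

```text
t52.6 fingertip [524.5 -33.6  97.8] F [ 0.3 -0.  -0.2] tilt [-0.063 -0.073] zdir -49.3
 to (392, 378, 90) [-167.1  -14.  -398.6]
 to (392, 378, 11) [-174.6   64.6 -399.8]
```

>>> {"api": "arm_command", "payload": {
  "targets": [
    [-15.3,-1.5,-36.3,0],
    [-15.3,-1.5,-36.3,0],
    [-15.3,-1.5,-36.3,0],
    [-15.3,-1.5,-36.3,0],
    [-15.3,-1.5,-36.3,0],
    [-15.3,-1.5,-36.3,0],
    [-15.3,-1.5,-36.3,0],
    [-15.3,-1.5,-36.3,0],
    [-15.3,-1.5,-36.3,0],
    [-15.3,-1.5,-36.3,0],
    [-15.3,-1.5,-36.3,0],
    [0,0,0,0]
  ]
}}

```text
time_s: 54.12
tcp_pos: [0.3971, 0.4013, 0.2489]
orientation: [-0.209, 0.279, -0.645, 0.68]
ft_force: [0.0, -0.2, -0.1]
finger_gap: 0.379
```

```bash
python3 -c "
from h import *
gto((392,378,45),(392,378,11))"
```

```text
t54.1 fingertip [384.1 387.3  78. ] F [ 0.  -0.2 -0.1] tilt [-0.076 -0.081] zdir -49.6
 to (392, 378, 45) [-3.6 33.  11.8]
 to (392, 378, 11) [-7.4 66.7 11.3]
```

>>> {"api": "arm_command", "payload": {
  "targets": [
    [-2,18,5,0],
    [-3,22,4,0],
    [-2,14,2,0],
    [0,8,0,0],
    [0,0,0,0]
  ]
}}

```text
time_s: 54.75
tcp_pos: [0.4053, 0.3891, 0.1816]
orientation: [-0.207, 0.28, -0.644, 0.682]
ft_force: [-0.1, -1.2, -0.1]
finger_gap: 0.379
```

```bash
python3 -c "
from h import *
gto((392,378,11))"
```

```text
t54.8 fingertip [391.9 374.4  10.8] F [-0.1 -1.2 -0.1] tilt [-0.078 -0.086] zdir -49.6
 to (392, 378, 11) [-2.3 -0.5 -2.7]
```

>>> {"api": "arm_command", "payload": {
  "targets": [
    [-2,0,-2,0],
    [0,0,0,0],
    [0,0,0,0],
    [0,0,0,0],
    [0,0,0,0]
  ],
  "jaw": 46
}}

```text
time_s: 55.38
tcp_pos: [0.4057, 0.3928, 0.183]
orientation: [-0.208, 0.279, -0.644, 0.681]
ft_force: [0.2, -0.7, 0.2]
finger_gap: 0.539
```

>>> {"api": "arm_command", "payload": {
  "targets": [
    [0,-30,0,0],
    [0,-45,0,0],
    [0,-15,0,0],
    [0,0,0,0]
  ]
}}

```text
time_s: 55.88
tcp_pos: [0.4124, 0.4001, 0.2739]
orientation: [-0.207, 0.28, -0.644, 0.682]
ft_force: [0.2, -0.3, -0.1]
finger_gap: 0.54
```

```bash
python3 -c "
from h import *
gto((511,66,90),(511,66,50),(430,200,120))
t=vision.read_camera('top')
a=np.clip((t['img'][250:360,120:480,::-1]/255.)**.5*255,0,255).astype(np.uint8)
cv2.imwrite('pics/t8.png',cv2.resize(a,None,fx=2.2,fy=2.2,interpolation=2))"
```

```text
t55.9 fingertip [399.1 385.4 103.1] F [ 0.2 -0.3 -0.1] tilt [-0.077 -0.085] zdir -49.6
 to (511, 66, 90) [118.9  31.6 315.6]
 to (511, 66, 50) [114.4  71.3 315. ]
 to (430, 200, 120) [ 97.7  -3.4 161.5]
```

View pics/t8.png

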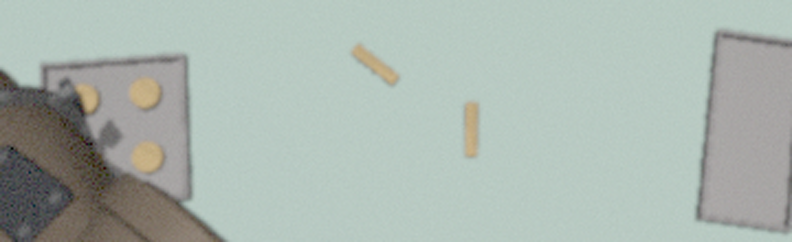

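Three discs show in the square tray at (145,92), (147,156) and (86,97), with the fourth under the arm. Both bars are where they were. Next is bar 1.

>>> {"api": "arm_command", "payload": {
  "targets": [
    [15,2,39,0],
    [15,4,39,0],
    [15,4,39,0],
    [15,4,39,0],
    [15,4,39,0],
    [15,4,39,0],
    [15,4,39,0],
    [15,4,39,0],
    [0,0,0,-0.11],
    [0,0,0,-0.12],
    [0,0,0,0]
  ],
  "jaw": 50
}}

```text
time_s: 57.3
tcp_pos: [0.5183, 0.0687, 0.2448]
orientation: [-0.272, 0.367, -0.615, 0.642]
ft_force: [-0.8, 0.5, 0.7]
finger_gap: 0.582
```

```bash
python3 -c "
from look import *
look();gto((511,66,35),(511,66,4))"
```

```text
[330. 213.] 2674 [513.4  69. ] [ 3.7 17.5] 53.0
[338. 396.] 1822 [441.2 -39.8] [ 5.7 16.3] 176.7
t57.4 fingertip [500.6  52.5  74.5] F [ 0.3 -0.  -0.1] tilt [-0.102 -0.095] zdir -36.3
 to (511, 66, 35) [-22.3  36.8   1.4]
 to (511, 66, 4) [-26.5  67.4   2.2]
```

>>> {"api": "arm_command", "payload": {
  "targets": [
    [-11,15,0,0],
    [-11,15,0,0],
    [-4,15,1,0],
    [0,12,1,0],
    [0,0,0,0]
  ]
}}

```text
time_s: 57.98
tcp_pos: [0.529, 0.0854, 0.1783]
orientation: [-0.27, 0.367, -0.616, 0.643]
ft_force: [-0.4, -0.6, 0.2]
finger_gap: 0.583
```

```bash
python3 -c "
from look import *
look();gto((512,67,5))"
```

```text
[330. 314.] 4656 [515.   71.1] [ 3.8 18.5] 53.1
t58.0 fingertip [511.3  69.1   8.6] F [-0.3  1.4 -0.3] tilt [-0.104 -0.095] zdir -36.4
 to (512, 67, 5) [0.8 3.7 1.9]
```

>>> {"api": "arm_command", "payload": {
  "targets": [
    [0.5,3.5,1,0],
    [0,0,0,0],
    [0,0,0,0]
  ]
}}

```text
time_s: 58.4
tcp_pos: [0.5298, 0.0838, 0.1764]
orientation: [-0.271, 0.366, -0.616, 0.643]
ft_force: [-1.3, -0.6, 0.2]
finger_gap: 0.586
```

>>> {"api": "arm_command", "payload": {
  "targets": [
    [0,0,0,0],
    [0,0,0,0],
    [0,0,0,0],
    [0,0,0,0],
    [0,0,0,0],
    [0,0,0,0],
    [0,-25,0,0],
    [0,-40,0,0],
    [0,-20,0,0],
    [0,0,0,0]
  ],
  "jaw": 0
}}

```text
time_s: 59.65
tcp_pos: [0.5385, 0.092, 0.2626]
orientation: [-0.27, 0.366, -0.616, 0.643]
ft_force: [-1.0, -0.3, -0.2]
finger_gap: 0.155
```

```bash
python3 -c "
from h import *
gto((495,-350,90),(495,-350,13))
print(arm.sense()['joints'].round(2))"
```

```text
t59.6 fingertip [520.7  75.6  92.3] F [-1.  -0.3 -0.2] tilt [-0.103 -0.095] zdir -36.5
 to (495, -350, 90) [354.7  45.4 232.2]
 to (495, -350, 13) [344.1 121.6 234.3]
[-0.07  0.53 -0.31  1.85  0.26  0.93 -1.15]
```

>>> {"api": "arm_command", "payload": {
  "targets": [
    [29,3.5,19,0],
    [29,3.5,19,0],
    [29,3.5,19,0],
    [29,3.5,19,0],
    [29,3.5,19,0],
    [29,3.5,19,0],
    [29,3.5,19,0],
    [29,3.5,19,0],
    [29,3.5,19,0],
    [29,3.5,19,0],
    [29,3.5,19,0],
    [0,0,0,0]
  ]
}}

```text
time_s: 61.15
tcp_pos: [0.5096, -0.3028, 0.2467]
orientation: [-0.266, 0.372, -0.619, 0.638]
ft_force: [0.1, -0.4, -0.4]
finger_gap: 0.153
```

```bash
python3 -c "
from look import *
gto((495,-350,40),(495,-350,13))
c=vision.read_camera('wrist');np.savez('w9.npz',**c);im=np.clip((c['img'][:,:,::-1]/255.)**.5*255,0,255).astype(np.uint8)
cv2.imwrite('pics/w9.png',im)"
```

```text
t61.1 fingertip [ 488.8 -318.5   76.7] F [ 0.1 -0.4 -0.4] tilt [-0.121 -0.091] zdir -36.3
 to (495, -350, 40) [16.2 38.4 25.3]
 to (495, -350, 13) [12.3 65.1 26.4]
```

View pics/w9.png

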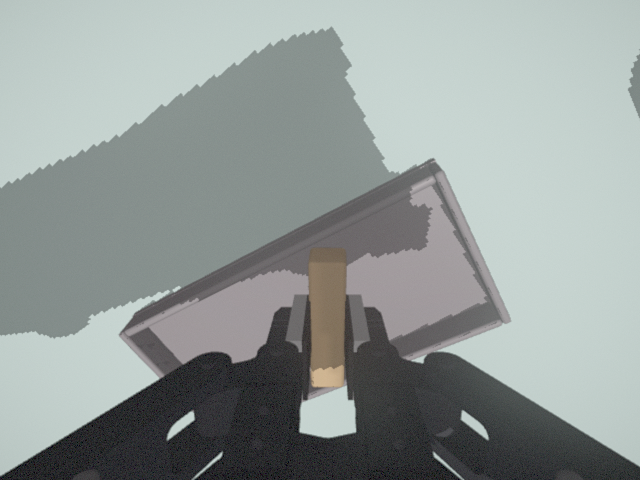

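```bash
python3 -c "
from h import *
c=dict(np.load('w9.npz'))
X=cast(c,[(121,333),(435,163),(508,320)],.024)[:,:2]*1000
print(X.round(0),np.hypot(*(X[1]-X[0])),np.hypot(*(X[2]-X[1])))
C=(X[0]+X[2])/2;u=(X[0]-X[1])/np.hypot(*(X[0]-X[1]));print('C',C,u,np.degrees(np.arctan2(u[1],u[0])))
for k in(-50,50): p=C+u*k; gto((*p.round(0),40),(*p.round(0),12))"
```

```text
[[ 354. -289.]
 [ 557. -307.]
 [ 546. -409.]] 204.1528901042292 102.0003361579704
C [ 450.19741296 -348.77371642] [-0.99580261  0.09152683] 174.74854936011707
t61.2 fingertip [ 489.3 -316.3   76.6] F [-1.  -0.3 -0.8] tilt [-0.121 -0.09 ] zdir -36.2
 to (np.float64(500.0), np.float64(-353.0), 40) [18.  38.2 32. ]
 to (np.float64(500.0), np.float64(-353.0), 12) [13.9 65.9 33.2]
t61.2 fingertip [ 489.3 -316.3   76.6] F [-1.  -0.3 -0.8] tilt [-0.121 -0.09 ] zdir -36.2
 to (np.float64(400.0), np.float64(-344.0), 40) [ 68.7  49.4 -53.9]
 to (np.float64(400.0), np.float64(-344.0), 12) [ 64.7  77.1 -52.7]
```

>>> {"api": "arm_command", "payload": {
  "targets": [
    [9,10,16,0],
    [9,14,16,0],
    [-2,20,1,0],
    [-2,14,0,0],
    [0,0,0,0]
  ]
}}

```text
time_s: 61.82
tcp_pos: [0.5232, -0.3373, 0.1836]
orientation: [-0.268, 0.374, -0.62, 0.636]
ft_force: [-0.5, -0.7, -0.4]
finger_gap: 0.153
```

```bash
python3 -c "
from h import *
gto((500,-353,13))"
```

```text
t61.8 fingertip [ 502.1 -352.5   13.6] F [-0.5 -0.7 -0.4] tilt [-0.122 -0.088] zdir -36.0
 to (500, -353, 13) [ 1.5  0.9 -1.4]
```

>>> {"api": "arm_command", "payload": {
  "targets": [
    [1,1,-1,0],
    [0,0,0,0],
    [0,0,0,0],
    [0,0,0,0],
    [0,0,0,0]
  ],
  "jaw": 36
}}

```text
time_s: 62.45
tcp_pos: [0.5226, -0.3376, 0.1849]
orientation: [-0.269, 0.374, -0.618, 0.637]
ft_force: [0.2, 1.0, -0.6]
finger_gap: 0.418
```

>>> {"api": "arm_command", "payload": {
  "targets": [
    [-3,-25,-1,0],
    [-6,-45,-1,0],
    [0,-20,0,0],
    [0,0,0,0]
  ]
}}

```text
time_s: 62.95
tcp_pos: [0.5371, -0.3207, 0.2749]
orientation: [-0.269, 0.374, -0.619, 0.636]
ft_force: [0.3, 0.2, -0.5]
finger_gap: 0.42
```

```bash
python3 -c "
from look import *
look();gto((441,-42,110))"
```

```text
[331. 257.] 1967 [ 502.7 -353. ] [ 4.  18.8] 54.2
t63.0 fingertip [ 515.9 -335.9  103.9] F [ 0.8  0.  -0.3] tilt [-0.121 -0.089] zdir -36.0
 to (441, -42, 110) [-192.6  -23.1 -233.2]
```

Bar 1 is in the tray at (503,−353). On to bar 2.

>>> {"api": "arm_command", "payload": {
  "targets": [
    [-24,-3,-29,0],
    [-24,-3,-29,0],
    [-24,-3,-29,0],
    [-24,-3,-29,0],
    [-24,-3,-29,0],
    [-24,-3,-29,0],
    [-24,-3,-29,0],
    [-24,-3,-29,0],
    [0,0,0,0]
  ]
}}

```text
time_s: 64.12
tcp_pos: [0.4557, -0.0216, 0.2705]
orientation: [-0.263, 0.377, -0.623, 0.633]
ft_force: [-0.2, -0.7, -0.0]
finger_gap: 0.418
```

>>> {"api": "arm_command", "payload": {
  "targets": [
    [0,0,0,0.16],
    [0,0,0,0.16],
    [0,0,0,0.16],
    [0,0,0,0.16],
    [0,0,0,0.16],
    [0,0,0,0.14],
    [0,0,0,0],
    [0,0,0,0]
  ],
  "jaw": 46
}}

```text
time_s: 65.12
tcp_pos: [0.4537, -0.0295, 0.2639]
orientation: [0.063, 0.041, -0.672, 0.737]
ft_force: [0.4, 0.5, 0.9]
finger_gap: 0.539
```

```bash
python3 -c "
from look import *
look();gto((441,-42,60),(441,-42,6))"
```

```text
[307. 210.] 2129 [443.8 -42.1] [ 3.7 16.9] -179.5
t65.2 fingertip [428.1 -44.9  94.5] F [ 0.3 -0.2 -0.3] tilt [-0.149 -0.09 ] zdir -91.4
 to (441, -42, 60) [-17.6  31.8  -6.5]
 to (441, -42, 6) [-25.5  85.  -11.6]
```

>>> {"api": "arm_command", "payload": {
  "targets": [
    [-9,15,-4,0],
    [-9,20,-4,0],
    [-5,20,-2,0],
    [-2,15,-1,0],
    [0,7,0,0],
    [0,0,0,0]
  ]
}}

```text
time_s: 65.92
tcp_pos: [0.4691, -0.026, 0.1765]
orientation: [0.061, 0.043, -0.672, 0.736]
ft_force: [-0.2, -0.2, 0.4]
finger_gap: 0.537
```

```bash
python3 -c "
from look import *
look();gto((441.5,-42,7))"
```

```text
[329. 317.] 4644 [447.7 -42.1] [ 3.9 18.3] -179.2
t66.0 fingertip [443.7 -41.1   7.4] F [ 0.2 -0.1 -1. ] tilt [-0.148 -0.088] zdir -91.1
 to (441.5, -42, 7) [2.1 0.8 0.9]
```

>>> {"api": "arm_command", "payload": {
  "targets": [
    [1,0,1,0],
    [0,0,0,0],
    [0,0,0,0],
    [0,0,0,0],
    [0,0,0,0],
    [0,0,0,0],
    [0,0,0,0]
  ],
  "jaw": 0
}}

```text
time_s: 66.85
tcp_pos: [0.4688, -0.0269, 0.1787]
orientation: [0.06, 0.042, -0.673, 0.736]
ft_force: [-0.5, -0.0, 0.7]
finger_gap: 0.152
```

>>> {"api": "arm_command", "payload": {
  "targets": [
    [0,-25,0,0],
    [0,-40,0,0],
    [0,-15,0,0],
    [0,0,0,0]
  ]
}}

```text
time_s: 67.35
tcp_pos: [0.4804, -0.0197, 0.2591]
orientation: [0.061, 0.043, -0.673, 0.736]
ft_force: [0.2, -0.3, -0.7]
finger_gap: 0.151
```

```bash
python3 -c "
from look import *
look();gto((400,-344,80),(400,-344,13))"
```

```text
[327. 315.] 4471 [399.6 -41.5] [ 6.3 30.6] 179.8
t67.4 fingertip [454.7 -34.9  89.1] F [ 0.1 -1.  -0.4] tilt [-0.148 -0.088] zdir -91.1
 to (400, -344, 80) [ 43.   44.3 307.9]
 to (400, -344, 13) [ 33.3 110.3 301.7]
```

>>> {"api": "arm_command", "payload": {
  "targets": [
    [5,4,34,0],
    [5,4,34,0],
    [5,4,34,0],
    [5,4,34,0],
    [5,4,34,0],
    [5,4,34,0],
    [5,4,34,0],
    [5,4,34,0],
    [5,4,34,0],
    [0,0,0,0],
    [0,0,0,0]
  ]
}}

```text
time_s: 68.78
tcp_pos: [0.4185, -0.3341, 0.245]
orientation: [0.066, 0.05, -0.674, 0.734]
ft_force: [-1.1, 0.0, -1.2]
finger_gap: 0.152
```

```bash
python3 -c "
from look import *
gto((400,-344,40),(400,-344,14))"
```

```text
t68.8 fingertip [ 390.2 -348.3   76. ] F [-1.1  0.  -1.2] tilt [-0.165 -0.082] zdir -90.8
 to (400, -344, 40) [-15.4  33.4  -7.5]
 to (400, -344, 14) [-19.6  59.   -9.7]
```

>>> {"api": "arm_command", "payload": {
  "targets": [
    [-8,12,-4,0],
    [-7,18,-4,0],
    [-3,16,-1,0],
    [-2,12,-1,0],
    [0,0,0,0]
  ]
}}

```text
time_s: 69.4
tcp_pos: [0.4315, -0.3253, 0.1797]
orientation: [0.063, 0.052, -0.674, 0.734]
ft_force: [-0.2, -0.6, 5.7]
finger_gap: 0.153
```

```bash
python3 -c "
from look import *
gto((400,-344,14))"
```

```text
t69.4 fingertip [ 403.3 -339.4   10.6] F [-0.2 -0.6  5.7] tilt [-0.164 -0.082] zdir -90.5
 to (400, -344, 14) [ 3.7 -2.4  4.9]
```

>>> {"api": "arm_command", "payload": {
  "targets": [
    [0,-2,3,0],
    [0,0,0,0],
    [0,0,0,0],
    [0,0,0,0],
    [0,0,0,0]
  ],
  "jaw": 34
}}

```text
time_s: 70.03
tcp_pos: [0.4317, -0.3279, 0.1811]
orientation: [0.063, 0.053, -0.675, 0.734]
ft_force: [0.2, 0.0, -0.4]
finger_gap: 0.396
```

>>> {"api": "arm_command", "payload": {
  "targets": [
    [-4,-25,-2,0],
    [-7,-45,-4,0],
    [-7,-45,-4,0],
    [0,-30,0,0],
    [0,0,0,0]
  ]
}}

```text
time_s: 70.65
tcp_pos: [0.4742, -0.3057, 0.3236]
orientation: [0.064, 0.053, -0.675, 0.733]
ft_force: [0.6, -0.5, -0.8]
finger_gap: 0.402
```

```bash
python3 -c "
from look import *
st();look()
g=lambda i:np.clip((i[:,:,::-1]/255.)**.5*255,0,255).astype(np.uint8)
s=vision.read_camera('scene');np.savez('s9.npz',**s);cv2.imwrite('pics/s9.png',g(s['img']))
"
```

```text
t70.7 tcp [ 474.2 -305.7  323.6] F [ 0.6 -0.5 -0.8] gap 34.3 
M [[-0.986, -0.166, -0.008], [0.022, -0.081, -0.997], [0.164, -0.983, 0.083]] zdir -90.5
[359. 115.] 1962 [ 502.1 -353.7] [ 4.  17.6] 54.2
[338. 247.] 1354 [ 403.  -340.1] [ 4.2 18.6] 179.6
[621. 334.] 5675 [ 294.8 -613.5] [10.3 60.5] -160.6
```

View pics/s9.png

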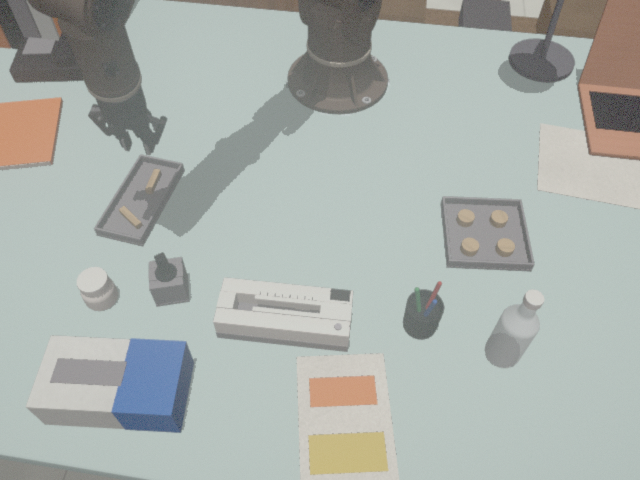

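All four discs are in the square tray at (467,217), (499,218), (470,246) and (506,247), both bars are in the long tray at (153,180) and (130,217), and the bystanders haven't moved. One last numeric check that the rod sits as it did at the start, then I'll hand in.

```bash
python3 -c "
from h import *
m=[]
for f in ('scene0','s9'):
    i=cv2.cvtColor(dict(np.load(f+'.npz'))['img'],cv2.COLOR_RGB2GRAY)[245:285,145:190].astype(int)
    k=(i<48);ys,xs=np.nonzero(k);m.append(k);print(f,k.sum(),xs.mean().round(1),ys.mean().round(1),'top row',ys.min(),'cols',xs.min(),xs.max())
print('differing px',(m[0]!=m[1]).sum())
s=arm.sense();print(s['time_s'],s['ft_force'].round(1))
"
```

```text
scene0 128 18.7 23.4 top row 12 cols 11 29
s9 84 18.6 22.5 top row 11 cols 10 28
differing px 136
70.75 [ 0.3  0.8 -0.2]
```

The threshold counts disagree, 128 px against 84, so I'll compare the two crops by eye.

```bash
python3 -c "
from h import *
r=[]
for f in ('scene0','s9'):
    i=dict(np.load(f+'.npz'))['img'][240:312,135:205,::-1]
    r.append(cv2.resize(np.clip((i/255.)**.45*255,0,255).astype(np.uint8),None,fx=5.6,fy=5.6,interpolation=2))
cv2.imwrite('pics/cmp.png',np.hstack(r))"
```

```text
(no output)
```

View pics/cmp.png

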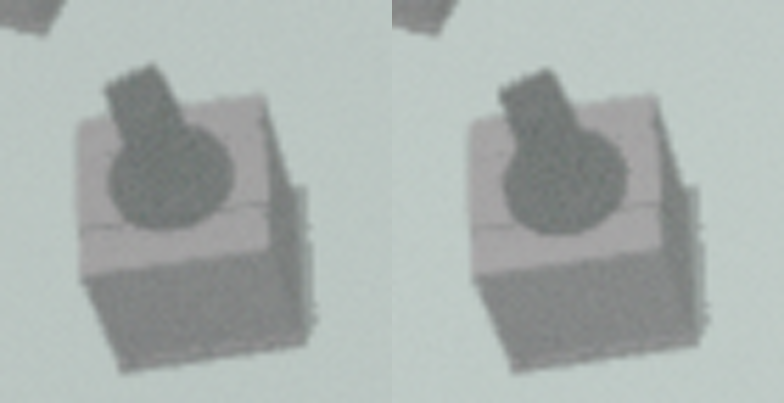

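In the crops the flange and the grip top have shifted together by about 1 px, or 2 mm. That is sideways play in the well, so the rod is upright with the flange flat. Handing in.

```bash
python3 -c "
from rig import arm
print(arm.sign_off())"
```

```text
the job is handed in; nothing more can be done
None
```

The job is done and handed in at about 71 s of the 208 s allowed; sign-off reports no verdict, so I have only my own checks.

- **Zero notch:** I lowered the rod's ball through the entry to the slot floor and drew it along with about 5 N of contact. It dropped 6 mm at about y = +26 mm of the tester. I settled it near the notch's middle, at about +30 mm, and held it still there for 2.9 s.
- **Rod in its stand:** I lifted the rod back out by the entry and released it in its stand. In the last picture it stands upright with the flange flat, about 2 mm sideways from its first place, which is within the well's play.
- **Trays:** this start had four discs and two bars. The last picture shows all four discs in the square tray and both bars in the oblong tray.
- **Bystanders:** the pen pot, cream jar and water bottle look unmoved, and the gripper was clear of everything.

Two things were not clean:
- **Rod check:** an automatic count of dark pixels on the rod disagreed with the start picture (84 against 128). I put that down to lighting after comparing the two close-ups by eye.
- **Tool tilt:** the tool leaned about 3° by the end of the rod work and about 10° by the end of the run. I allowed for this in every move.

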